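Grade a scoop of mixed steel balls and lid the tins

TASK

Grade the mixed steel balls: carry the scoop over the feed board at the high end of the bar grader and tip it out there, so that the small balls run into the tin nearer the feed, the medium ones into the other tin and the oversize one into the open pocket. Then stand the empty scoop upright on the bench and, leaving the tins in place, close each with its own lid, fully down. Leave the oil bottle and the spanner where they are.

Things in the scene. Friction and masses are not known exactly. Their poses are not given: they have to be found in the camera images.
- grader: ball grader, an aluminium stand fixed on the bench, 420 mm long (its y) and 264 mm deep (its x). Origin on the bench; +y points to the high feed end, -x to the front where tins and pocket stand, z up. Under the bars a board slopes to the front, its fences lead to the tins and the pocket; its front lip is at x = -85 mm, 60 mm high, the fences on it reach 25 mm higher and end 10 mm behind it
- bars (a point): middle of the grid of four sloped steel bars (on the grader at x = 20, y = -18 mm, at their axis). They run down 12 degrees towards the grader's -y from y = 105 to y = -130 mm; gaps 16.5 mm above this point, 22.5 mm below it: small balls fall first, then medium, larger ones roll off the end. Side plates at x = -29 and 69 mm rise 36 mm above the bars' axes
- feed (a point): middle of the feed board's surface, about 190 mm above the bench (on the grader at x = 20, y = 150 mm). The board is 94 mm wide (x), runs from y = 105 to 188 mm and slopes 12 degrees towards -y; side plates 27 mm high, back wall at y = 188 mm only 14 mm. Pour with the nose here, pointing to -y, 35 to 60 mm up, in a second or more: dumped fast or past the baffle, small balls overrun their gaps
- baffle_top (a point): middle of the top edge of the baffle, an upright plate across the lower end of the feed board (on the grader at x = 20, y = 109 mm), the grader's highest part, about 250 mm above the bench and 103 mm long; balls pass under it (42 mm free)
- small_catch (a point): centre of the dock under the small balls' lane (on the grader at x = -124.5, y = 47 mm, 6 mm above the bench), the one nearer the feed; a tin stands there
- medium_catch (a point): centre of the dock under the medium balls' lane (on the grader at x = -124.5, y = -72 mm, 6 mm above the bench); the other tin stands there
- oversize_catch (a point): centre of the floor of the open pocket for the oversize ball, fixed to the grader (at x = -121, y = -168 mm, 6 mm above the bench; 63 mm square inside, walls to 42 mm above the bench)
- scoop: open aluminium scoop, 141 mm long (x), 71 mm wide, walls 40 mm high, 0.16 kg and 0.19 kg of balls. Origin under the tray below the handle; +x points to the pouring nose, z up. Its flat floor ends at x = 41 mm in a ramp that rises 18 degrees to the nose, so balls stay in until it is tipped nose-down by over 20 degrees; 35 to 45 degrees empties it
- scoop_grip (a point): centre of the scoop's black flat grip, 78 mm above the scoop's underside over its origin; the grip bar is 56 mm long along the scoop's y, 14 mm thick along its x and 22 mm high: close the fingers along the scoop's x
- scoop_nose (a point): middle of the scoop's pouring edge (on the scoop at x = 93 mm, 19 mm above its underside), 66 mm wide inside
- round_tin: round steel tin, loose, open on top, outer diameter 67 mm, inner 62 mm, 48 mm high, floor 2.5 mm; origin at the centre of its underside. Stands in one of the two docks, 6 mm above the bench, its wall 6 mm in front of the board's lip, which is 6 mm higher than its rim
- square_tin: square steel tin, loose, open on top, 67 mm square outside, 62 mm inside, 48 mm high, floor 2.5 mm; origin at the centre of its underside, sides parallel to the grader's x and y. Stands in the other dock
- round_lid: round steel lid, 69 mm across and 4 mm thick, on a plug 58 mm in diameter and 9 mm deep that goes into the round tin; origin at the centre of the plug's underside, z up. Black bar handle 34 mm along x, 12 mm thick along y, 14 to 42 mm above the origin; the plate's top is 13 mm above it. Fully down, the origin is 39 mm above the tin's underside. 0.09 kg
- square_lid: square steel lid, 69 mm square and 4 mm thick, on a square plug of 58 mm, 9 mm deep, that goes into the square tin at any quarter turn; origin, handle and heights as on the round lid; its sides are parallel to its x and y. 0.09 kg
- small_a_center (a point): plain polished steel ball, diameter 15 mm (small); this point is its centre. Lies loose in the scoop at the start, in any of the places there
- small_b_center (a point): plain polished steel ball, diameter 15 mm (small); this point is its centre. Lies loose in the scoop at the start, in any of the places there
- medium_a_center (a point): plain polished steel ball, diameter 21 mm (medium); this point is its centre. Lies loose in the scoop at the start, in any of the places there
- medium_b_center (a point): plain polished steel ball, diameter 21 mm (medium); this point is its centre. Lies loose in the scoop at the start, in any of the places there
- large_a_center (a point): plain polished steel ball, diameter 28 mm (oversize); this point is its centre. Lies loose in the scoop at the start, in any of the places there
- oil_bottle: dropper bottle of oil, 41 mm across, 120 mm high; origin at the centre of its underside. A bystander
- spanner: open-ended spanner lying flat, 159 x 30 x 6 mm; origin under its middle. A bystander

How it is judged (in metres and radians):
On the way, in this order (a step that is already met when the one before it is completed fails the run):
1. the scoop is tipped by more than 20 degrees with its nose over the feed board (angle between scoop's own z axis and vertical above 0.36 rad and horizontal distance between scoop_nose and feed below 0.06 m and z of scoop_nose in the frame of feed above 0 m), for 0.1 s.
2. all balls have run into their catches: small, medium, oversize (((horizontal distance between small_a_center and round_tin below 0.036 m and horizontal distance between round_tin and small_catch below 0.015 m) or (horizontal distance between small_a_center and square_tin below 0.036 m and horizontal distance between square_tin and small_catch below 0.015 m)) and height (world z) of each of small_a_center, small_b_center, medium_a_center, medium_b_center, large_a_center below 0.048 m and ((horizontal distance between small_b_center and round_tin below 0.036 m and horizontal distance between round_tin and small_catch below 0.015 m) or (horizontal distance between small_b_center and square_tin below 0.036 m and horizontal distance between square_tin and small_catch below 0.015 m)) and ((horizontal distance between medium_a_center and round_tin below 0.036 m and horizontal distance between round_tin and medium_catch below 0.015 m) or (horizontal distance between medium_a_center and square_tin below 0.036 m and horizontal distance between square_tin and medium_catch below 0.015 m)) and ((horizontal distance between medium_b_center and round_tin below 0.036 m and horizontal distance between round_tin and medium_catch below 0.015 m) or (horizontal distance between medium_b_center and square_tin below 0.036 m and horizontal distance between square_tin and medium_catch below 0.015 m)) and horizontal distance between large_a_center and oversize_catch below 0.032 m), for 0.2 s.
At the end, for the whole second after the job is handed in: Small balls in the tin at the dock nearer the feed, medium in the other (36 mm of its axis), oversize in the pocket (32 mm), all under 48 mm high; tins within 15 mm of a dock, each with its own lid centred to 6 mm, level to 3.4 deg, within 2.5 mm of fully down; scoop upright on the bench, at rest (all of step 2 and horizontal distance between round_lid and round_tin below 0.006 m and z of round_lid in the frame of round_tin between 0.035 and 0.0415 m and angle between each of round_lid, square_lid's own z axis and vertical below 0.06 rad and linear speed of each of round_lid, square_lid, scoop below 0.03 m/s and horizontal distance between square_lid and square_tin below 0.006 m and z of square_lid in the frame of square_tin between 0.035 and 0.0415 m and (horizontal distance between round_tin and small_catch below 0.015 m or horizontal distance between round_tin and medium_catch below 0.015 m) and (horizontal distance between square_tin and small_catch below 0.015 m or horizontal distance between square_tin and medium_catch below 0.015 m) and height (world z) of scoop between -0.004 and 0.004 m and angle between scoop's own z axis and vertical below 0.08 rad); the robot touches nothing.
It fails at once if the oil bottle is pushed more than 40 mm from where it was (distance of oil_bottle from where it was at the start of the episode above 0.04 m).
It fails at once if the spanner is pushed more than 40 mm from where it was (distance of spanner from where it was at the start of the episode above 0.04 m).
It also fails if it takes over 72 s, if anything falls off the work surface, if the arm or the gripper's body presses on something with over 40 N, if the wrist force passes 120 N, or if a joint passes its speed limit or range.

ROBOT

A 6-joint arm with a two-finger parallel gripper is mounted at the origin on the work surface; the furniture and walls round the work are solid. World frame = base frame: x ahead of the robot, y to its left, z up, the work surface at z = 0. Lengths are in mm, angles in rad, forces in N, time in s.
With the tool pointing down it reaches from about 400 to 825 mm from the base axis. Payload 7 kg.
Tool frame: the origin (TCP) lies on the centre line of the jaws, within the pads' length; the fingertips stand manip.tcp_to_tips ahead of it and the grasp point (between the pads) lies 3 mm ahead of it (manip.tcp_to_tips is the distance from the TCP to the fingertips, in mm); z points along the fingers, y is the line along which they close (so a half turn about z gives the same grasp; the last joint's range is limited). The gripper opens to 85 mm and grips with 20 to 120 N. Pads are 22 mm wide; open, the fingers measure 114 mm over their backs; the gripper's body (76 mm by 85 mm) begins 54 mm behind the grasp point. The pads swing forward as they close: fully open they stand 13 mm farther back than shut.
Start: joints at [-1.037, 0.359, 0.012, 0, -1.224, -0.288], TCP at [164.224, -654.695, 228.802] pointing down, gripper open.
Joint ranges: [-3.07, 3.07], [-1.43, 2.12], [-1.02, 1.25], [-3.03, 1.67], [-3.05, -0], [-3.03, 3.03]. Speed limits (rad/s): [2.39, 2.39, 3.01, 3.14, 3.14, 3.14].

INTERFACE

Orientations are given as a rotation vector (axis times angle).
In Python, from plant import telemetry, get_image, get_calibration, manip gives the robot as it stands.
- The arm moves only by the shell command python3 -m jog 'ROWS' [OPENING] [FORCE]. ROWS is JSON, one flat list of numbers, 4 for each row, row after row: the shift along the tool's x, y, z in cm, then the turn about the tool's z in rad. In form: [dx, dy, dz, roll, dx, dy, dz, roll, ...]. A call has 1 to 10 rows; each row shifts and turns the commanded pose from where the row before left it, along the tool's axes as they then stand; what a row does not reach is not made up. A row lasts 1/8 s, in which the tool goes at most 62.5 mm and 10.7 degrees, less where a joint would pass 70% of its speed; a pose out of reach is approached as far as the arm can. A call with a gripper value outside its range is refused whole. OPENING is the opening, from 0 (shut) to 1 (fully open), set as the call begins (- or left out, the last holds). The fingers move at their own pace and stop on an object; FORCE is the grip in N (left out, the last holds). Time passes only in rows, so rows that do not move let the fingers close. It gives the time, the measured TCP pose, the force, the opening and the grip force at its end, in the units of the state.
- telemetry.get_state(): the state, without advancing time (a new reading comes with each control period).
- get_image(name): name is "side" or "top" or "wrist"; returns (picture, depth): 420x560x3 uint8, red, green, blue; 420x560 float32, mm along the optical axis (not along the pixel's ray), 0 where there is no reading.
- get_calibration(name): a dict with "fov_y" (degrees; the focal length in pixels is half the picture's height over the tangent of half this angle, whatever the lens; pixels are square), "cx", "cy" (the principal point, pixels), "k1" (the pictures are not rectified: a ray, as slopes to the right and down, at radius r is drawn at 1 + k1 r^2 times it, then the intrinsics apply), "xyz" and "rotation" of the camera in the world. Camera axes: x right, y up, looking along -z (the intrinsics and any distortion apply to the point x, -y, -z); pixel columns grow to the right and rows downward; lengths in mm; the calibration is good to about 2 mm. A picture is of the moment at which its call begins: read the wrist's pose just before it. get_calibration takes no time and is no camera call; for the wrist camera it gives the pose at the moment of the call.
- manip.finish_job(): hands the job in; it is judged then, once.
The state is a dict: "time": time; "qpos": joint angles; "joint_velocities": joint speeds; "effort": joint torques, N m; "eef_pos": TCP position; "eef_rot": TCP orientation; "force": force on the tool from outside, world axes, zero at the start; "moment": the same for the moment, N m; "finger_gap": opening from 0.0 (shut) to 1.0 (fully open); "grasp_force": force on a finger pad.
Only numpy, scipy, OpenCV 4.12 (cv2) and the standard library are available. Lean on these libraries where they do the work, as an engineer would, in place of code of your own. Each camera call takes 0.05 s, during which the arm holds its last target. There are 200 camera calls.

## Working session

There is one attempt and no reset: what is moved stays moved. The work goes in short steps, Python scripts to look and compute and a shell command to move; the robot and the scene stay as the last step left them, time stands still between calls to the robot, and variables do not carry over. Pictures are saved under pics/ and viewed, at most 10 in all, crops included, and the job is handed in when it is done.

```bash
mkdir -p pics; ls; cat > h.py <<'E'
import numpy as np, cv2
from plant import telemetry, get_image, get_calibration, manip
from scipy.spatial.transform import Rotation as R
def rot(c):
    r=np.array(c["rotation"],float)
    return r if r.shape==(3,3) else R.from_rotvec(r).as_matrix()
def K(c):
    f=210/np.tan(np.radians(c["fov_y"])/2); return f
def ray(c,u,v):
    f=K(c); d=np.array([(u-c["cx"])/f,(v-c["cy"])/f]); s=d.copy()
    for _ in range(20): s=d/(1+c["k1"]*(s@s))
    return np.array(c["xyz"],float), rot(c)@np.array([s[0],-s[1],-1.])
def onplane(c,u,v,z):
    o,d=ray(c,u,v); return o+d*(z-o[2])/d[2]
def proj(c,p):
    q=rot(c).T@(np.array(p,float)-c["xyz"]); s=np.array([q[0],-q[1]])/-q[2]; s=s*(1+c["k1"]*(s@s)); return s*K(c)+[c["cx"],c["cy"]]
def pts(c,dep):
    f=K(c); v,u=np.mgrid[0:420,0:560]; d=np.stack([(u-c["cx"])/f,(v-c["cy"])/f],-1); s=d.copy()
    for _ in range(20): s=d/(1+c["k1"]*(s**2).sum(-1,keepdims=True))
    q=np.stack([s[...,0]*dep,-s[...,1]*dep,-dep],-1); return q@rot(c).T+np.array(c["xyz"],float)
E
python3 - <<'E'
from h import *
import pickle
for n in("top","side","wrist"):
    c=get_calibration(n); im,d=get_image(n); pickle.dump((c,im,d),open(n+".pkl","wb"))
    cv2.imwrite(f"pics/{n}0.png",im[...,::-1]); print(n,c)
print(telemetry.get_state(), manip.tcp_to_tips)
E
```

```text
pics
top {'fov_y': 52.061554271674225, 'cx': 273.9639034644538, 'cy': 201.54235283007887, 'k1': -0.020866608743552773, 'xyz': array([ 236.95960225,   17.92433991, 1730.92377865]), 'rotation': array([ 0.11702575, -0.11297793, -1.57460159])}
side {'fov_y': 54.214539232532566, 'cx': 277.31523388097474, 'cy': 210.6018424010127, 'k1': 0.04141978963588911, 'xyz': array([ 394.09838032, 1131.93571095, 1018.07492564]), 'rotation': array([ 0.03792889, -1.35686246, -2.75191731])}
wrist {'fov_y': 59.390175813176064, 'cx': 278.4302982378933, 'cy': 198.39869190042714, 'k1': 0.02757127866583282, 'xyz': array([  83.17551621, -674.60816233,  372.76465129]), 'rotation': array([-0.23027608, -0.2985082 ,  1.79817897])}
{'time': 0.15, 'qpos': array([-1.03690623e+00,  3.59289512e-01,  1.12784124e-02, -2.64396421e-04,
       -1.22406503e+00, -2.88093077e-01]), 'joint_velocities': array([-0.00131177, -0.00037313,  0.00424232,  0.00162345, -0.00148627,
        0.00130218]), 'effort': array([-4.45725644e-03, -5.83873630e+01,  2.93645418e+01,  6.94064587e+00,
       -4.33006018e-03, -3.70822340e-05]), 'eef_pos': array([ 164.13941798, -654.37719071,  228.03765023]), 'eef_rot': array([ 3.84950728e-01, -3.11763255e+00, -1.99873636e-03]), 'force': array([-0.33287582,  0.18536648,  0.49613277]), 'moment': array([-0.00653242, -0.03116841,  0.03192934]), 'grasp_force': 0.0, 'finger_gap': 1.0027667812284178} 22.0
```

View pics/top0.png

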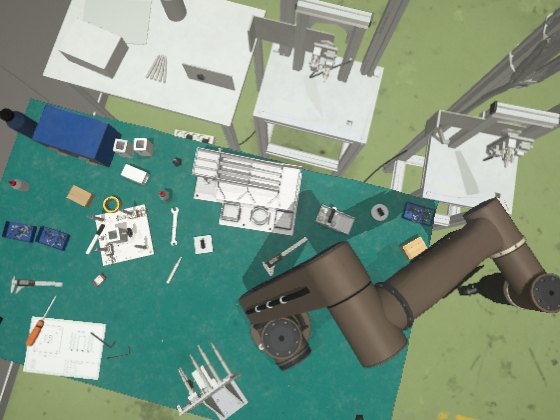

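View pics/side0.png

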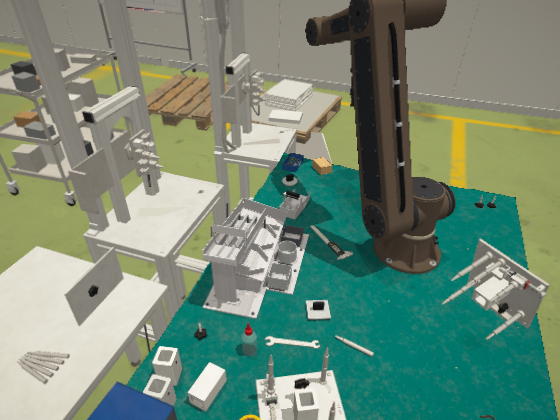

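The top view shows the grader at (193–300, 148–232) with its feed end on the left. The square tin is at (231,212), the round tin at (260,215) and the pocket at (284,219). The scoop is at (335,215), the round lid at (380,212), the square lid at (203,243), the bottle at (165,195) and the spanner at (174,226). The side view agrees.

```bash
python3 - <<'E'
from h import *
import pickle
c,im,d=pickle.load(open("top.pkl","rb"))
a=cv2.resize(im[135:275,150:430],None,fx=2.85,fy=2.85,interpolation=cv2.INTER_CUBIC)
cv2.imwrite("pics/topc.png",a[...,::-1])
P=pts(c,d)
for n,(u,v) in dict(sqt=(231,212),rt=(260,215),pk=(284,219),scoop=(335,215),rl=(380,212),sl=(203,243),bench=(215,245),bottle=(165,195)).items(): print(n,P[v,u].round(0))
c2,im2,d2=pickle.load(open("side.pkl","rb"))
a=cv2.resize(im2[160:340,180:400],None,fx=3.3,fy=3.3,interpolation=cv2.INTER_CUBIC)
cv2.imwrite("pics/sidec.png",a[...,::-1])
E
```

```text
sqt [449. 195.   8.]
rt [436.  78.   8.]
pk [420. -19.   3.]
scoop [ 435. -225.    6.]
rl [ 441. -398.   43.]
sl [323. 300.  45.]
bench [317. 259.   6.]
bottle [509. 445.  82.]
```

View pics/topc.png

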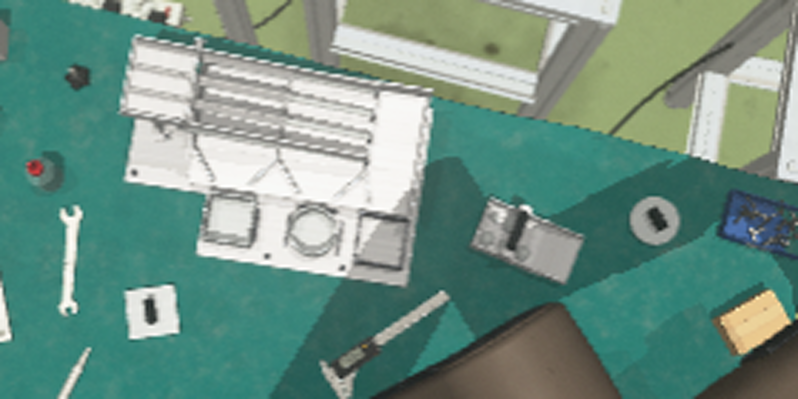

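View pics/sidec.png

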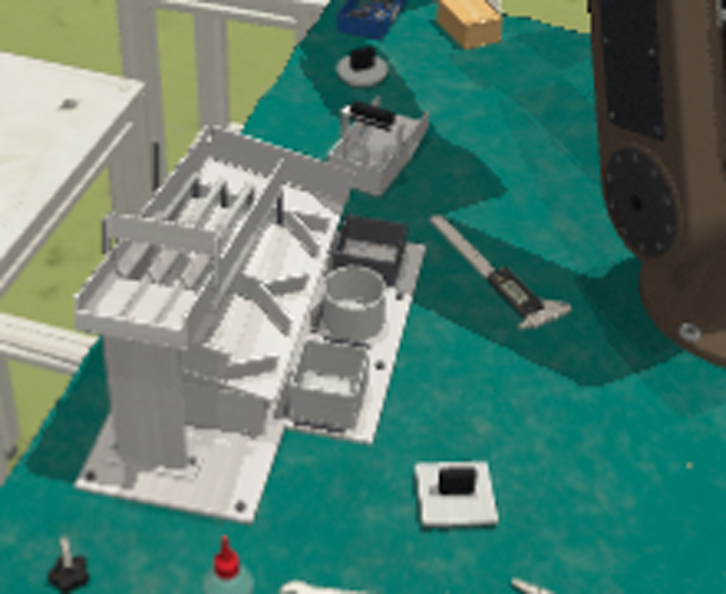

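The top crop shows the scoop's handle at crop (519,228) with its nose to the right (world -y). The grader's feed is on the left, the square tin is at the small dock at crop (231,218), and the round tin is at crop (312,228). The side crop confirms this: the square tin is nearest the feed.

A jog row only shifts the tool and turns it about its own z, so I need to know what happens at the edge of reach. I'll test that in free air.

```bash
python3 -m jog '[0,-6,0,0, 0,-6,0,0, 0,-6,0,0, 0,-6,0,0, 0,-6,0,0, 0,0,0,0]'; python3 -c "
from h import *
s=telemetry.get_state();print(s['qpos'].round(3),R.from_rotvec(s['eef_rot']).as_matrix().round(3))"
```

```text
time: 0.9
eef_pos: [235.7, -935.9, 217.2]
eef_rot: [0.384, -3.116, -0.017]
force: [-0.7, 0.4, -2.9]
finger_gap: 1.001
grasp_force: 0.0
[-1.125e+00  9.470e-01  1.041e+00 -1.000e-03 -1.675e+00 -2.010e-01] [[-0.97  -0.243 -0.003]
 [-0.243  0.97   0.01 ]
 [ 0.001  0.011 -1.   ]]
```

```bash
python3 - <<'E'
from h import *
import pickle
c,im,d=pickle.load(open("top.pkl","rb")); P=pts(c,d)
# bias check vs bench, grader edge
hsv=cv2.cvtColor(im,cv2.COLOR_RGB2HSV)
g=(hsv[...,0]>75)&(hsv[...,0]<95)&(hsv[...,1]>120)&(d>0)
v,u=np.where(g); print("bench z",np.median(P[g][:,2]),len(u))
def cp(x,y): return 150+x/2.85,135+y/2.85
for n,(x,y,z) in dict(plateFL=(200,255,6),plateFR=(405,285,6),plateBaseL=(126,180,6),sqtin=(232,219,54),rtin=(313,231,54),pocket=(382,241,42),handle=(519,228,78),noseL=(583,238,25),noseR=(570,283,25),backT=(491,197,40),backB=(472,245,40),rlid=(656,219,40),sqlid=(151,310,40),slA=(125,292,13),slB=(174,285,13),slC=(130,338,13),slD=(179,332,13)).items():
    print(n,onplane(c,*cp(x,y),z).round(0))
E
```

```text
bench z 0.9144703704760104 62567
plateFL [399. 239.   6.]
plateFR [355. -50.   6.]
plateBaseL [507. 346.   6.]
sqtin [444. 189.  54.]
rtin [427.  77.  54.]
pocket [414. -18.  42.]
handle [ 426. -203.   78.]
noseL [ 418. -299.   25.]
noseR [ 355. -279.   25.]
backT [ 474. -170.   40.]
backB [ 407. -142.   40.]
rlid [ 442. -399.   40.]
sqlid [321. 301.  40.]
slA [347. 342.  13.]
slB [357. 274.  13.]
slC [283. 334.  13.]
slD [291. 266.  13.]
```

```bash
python3 -m jog '[0,-6,0,0, 0,-6,0,0, 0,-6,0,0, 0,-6,0,0, 0,-6,0,0, 0,0,0,0]'; python3 -c "
from h import *
s=telemetry.get_state();print(s['qpos'].round(3),R.from_rotvec(s['eef_rot']).as_matrix().round(3))"
```

```text
time: 1.65
eef_pos: [263.6, -1048.9, 182.0]
eef_rot: [-0.383, 3.099, -0.296]
force: [-0.1, 0.5, -0.7]
finger_gap: 1.002
grasp_force: 0.0
[-1.127  1.099  1.248  0.055 -1.538 -0.194] [[-0.97  -0.241  0.028]
 [-0.242  0.952 -0.186]
 [ 0.019 -0.187 -0.982]]
```

Pushing past the edge of reach tilts the tool by 10.8°. Next I check whether that tilt survives moving back in.

```bash
python3 -m jog '[0,6,0,0, 0,6,0,0, 0,6,0,0, 0,0,0,0]'; python3 -c "
from h import *
s=telemetry.get_state();print(s['qpos'].round(3),R.from_rotvec(s['eef_rot']).as_matrix().round(3))"
```

```text
time: 2.15
eef_pos: [229.3, -910.9, 154.5]
eef_rot: [-0.383, 3.104, -0.279]
force: [0.8, -0.2, 0.6]
finger_gap: 0.995
grasp_force: 0.0
[-1.094  0.736  0.447  0.067 -1.114 -0.255] [[-0.97  -0.241  0.023]
 [-0.241  0.954 -0.176]
 [ 0.02  -0.176 -0.984]]
```

```bash
python3 -m jog '[0,5.5,-2.5,0, 0,5.5,-2.5,0, 0,5.5,-2.5,0, 0,5.5,-2.5,0, 0,5.5,-2.5,0, 0,5.5,-2,0, 0,5.5,-1,0, 0,5.5,-1,0, 0,5.5,-1,0, 0,5.5,-1,0]'; python3 -c "
from h import *
s=telemetry.get_state();print(s['qpos'].round(3),R.from_rotvec(s['eef_rot']).as_matrix().round(3))"
```

```text
time: 3.4
eef_pos: [94.6, -361.1, 236.8]
eef_rot: [-0.38, 3.098, -0.302]
force: [0.9, 2.1, 2.1]
finger_gap: 0.998
grasp_force: 0.0
[-0.611 -0.341 -0.76   0.163 -1.024 -0.792] [[-0.971 -0.239  0.029]
 [-0.24   0.952 -0.19 ]
 [ 0.018 -0.191 -0.981]]
```

```bash
python3 -m jog '[0,5,-1,0, 0,5,-1,0, 0,5,-1,0, 0,0,0,0]'; python3 -c "
from h import *
s=telemetry.get_state();print(s['qpos'].round(3),R.from_rotvec(s['eef_rot']).as_matrix().round(3))"
```

```text
time: 3.9
eef_pos: [80.3, -255.7, 243.6]
eef_rot: [-0.401, 3.088, -0.285]
force: [-0.1, 0.6, -0.5]
finger_gap: 0.999
grasp_force: 0.0
[-0.003 -0.72  -0.877  0.182 -1.378 -1.342] [[-0.967 -0.252  0.037]
 [-0.255  0.951 -0.178]
 [ 0.009 -0.182 -0.983]]
```

```bash
python3 -m jog '[0,-4,-4,0, 0,-1,-6,0, 0,-1,-6,0, 0,-1,-6,0, 0,0,0,0]'; python3 -c "
from h import *
s=telemetry.get_state();print(s['qpos'].round(3),R.from_rotvec(s['eef_rot']).as_matrix().round(3))"
```

```text
time: 4.53
eef_pos: [87.5, -276.0, 464.7]
eef_rot: [-0.376, 3.098, -0.287]
force: [0.3, 0.1, -0.8]
finger_gap: 0.999
grasp_force: 0.0
[-0.201 -0.579 -0.363  0.173 -1.719 -1.097] [[-0.971 -0.236  0.03 ]
 [-0.238  0.955 -0.18 ]
 [ 0.014 -0.182 -0.983]]
```

```bash
python3 -m jog '[0,-2,5.8,0, 0,-2,5.8,0, 0,-1,6,0, 0,-1,6,0, 0,0,6,0, 0,0,4,0, 0,5,1,0, 0,5,1,0, 0,5,1,0, 0,0,0,0]'; python3 -c "
from h import *
s=telemetry.get_state();print(s['qpos'].round(3),R.from_rotvec(s['eef_rot']).as_matrix().round(3))"
```

```text
time: 5.78
eef_pos: [80.5, -284.5, 126.2]
eef_rot: [-0.382, 3.096, -0.181]
force: [0.0, -0.8, 0.1]
finger_gap: 1.005
grasp_force: 0.0
[-0.435 -0.375 -1.016  0.118 -0.857 -0.965] [[-0.97  -0.241  0.031]
 [-0.243  0.963 -0.113]
 [-0.002 -0.117 -0.993]]
```

```bash
python3 -m jog '[0,-4,-1,0, 0,5,0.5,0, 0,5,0.5,0, 0,5,0.5,0, 0,5,0.5,0, 0,0,0,0]'; python3 -c "
from h import *
s=telemetry.get_state();print(s['qpos'].round(3),R.from_rotvec(s['eef_rot']).as_matrix().round(3))"
```

```text
time: 6.52
eef_pos: [69.7, -200.7, 150.2]
eef_rot: [-0.392, 3.101, -0.068]
force: [0.2, -0.4, -0.2]
finger_gap: 1.002
grasp_force: 0.0
[ 0.126 -0.754 -1.016  0.045 -1.294 -1.457] [[-0.968 -0.248  0.021]
 [-0.249  0.968 -0.041]
 [-0.01  -0.045 -0.999]]
```

Tilt gained at the limits persists and can be reversed. So the plan is to grasp the scoop, carry it out beyond reach on the +y side with its nose uphill, then come back and pour by rolling the nose downhill. First I look at the scoop from close by.

```bash
python3 -m jog '[-4.5,-1.2,-3,0, -4.5,-1.2,-3,0, -4.5,-1.2,-3,0, -4.5,-1.2,-3,0, -4.5,-1.2,-3,0, -4.5,-1.2,-3,0, 0,0,0,0.16, 0,0,0,0.16, 0,0,0,0.16, 0,0,0,0.155]'; python3 - <<'E'
from h import *
import pickle
s=telemetry.get_state();print(s['eef_pos'],s['qpos'].round(3),R.from_rotvec(s['eef_rot']).as_matrix().round(3))
c=get_calibration("wrist"); im,d=get_image("wrist"); pickle.dump((c,im,d),open("w1.pkl","wb")); cv2.imwrite("pics/w1.png",im[...,::-1])
E
```

```text
time: 7.78
eef_pos: [345.2, -201.1, 332.8]
eef_rot: [0.617, 3.058, -0.061]
force: [0.2, -0.4, 0.3]
finger_gap: 0.997
grasp_force: 0.0
[ 345.19460308 -201.12019974  332.75367938] [ 0.019 -0.201 -0.393  0.044 -1.366 -1.997] [[-0.922  0.388  0.014]
 [ 0.387  0.921 -0.043]
 [-0.029 -0.034 -0.999]]
```

View pics/w1.png

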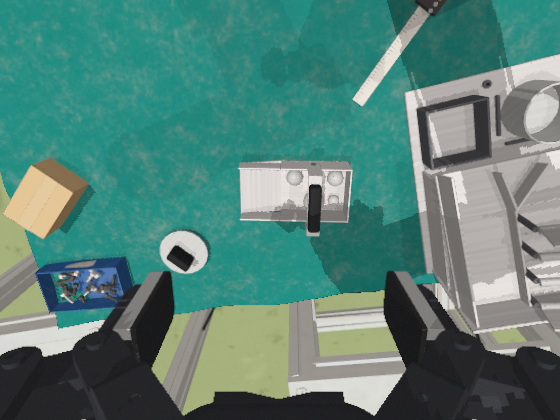

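The wrist view shows the scoop at (240–350, 162–222), its nose to the left and its black grip at (314,207). The round lid is at (184,251) with its handle at (181,258). The pocket is at (454,132) and the round tin at (535,110).

```bash
cat >> h.py <<'E'
def dark(im,box,th=60):
    x0,y0,x1,y1=box; m=np.zeros(im.shape[:2],np.uint8); m[y0:y1,x0:x1]=(im[y0:y1,x0:x1].max(-1)<th)
    n,l,st,ce=cv2.connectedComponentsWithStats(m); k=1+st[1:,4].argmax(); return l==k
def tri(a,b):
    (o1,d1),(o2,d2)=a,b; A=np.stack([d1,-d2],1); t=np.linalg.lstsq(A,o2-o1,rcond=None)[0]
    p,q=o1+d1*t[0],o2+d2*t[1]; return (p+q)/2,np.linalg.norm(p-q)
def top_of(c,im,d,box,th=60):
    m=dark(im,box,th)&(d>0); P=pts(c,d)[m]; zt=np.percentile(P[:,2],90); T=P[P[:,2]>zt-6]
    r=cv2.minAreaRect(T[:,:2].astype(np.float32)); b=cv2.boxPoints(r); e=b[1]-b[0]; f=b[2]-b[1]
    L=e if np.hypot(*e)>np.hypot(*f) else f
    return np.r_[r[0],zt].round(1), np.round(r[1],1), np.degrees(np.arctan2(L[1],L[0]))%180, m
E
python3 - <<'E'
from h import *
import pickle
c,im,d=pickle.load(open("w1.pkl","rb")); ct,it,dt=pickle.load(open("top.pkl","rb"))
P=pts(c,d); hsv=cv2.cvtColor(im,cv2.COLOR_RGB2HSV); g=(hsv[...,0]>75)&(hsv[...,0]<95)&(hsv[...,1]>120)&(d>0); print("bench",np.median(P[g][:,2]))
for n,bw,bt in (("scoop",(300,175,330,240),(325,203,340,227)),("rlid",(160,235,200,275),(372,203,388,222))):
    r=top_of(c,im,d,bw); rt=top_of(ct,it,dt,bt,80); v,u=np.where(r[3]); v2,u2=np.where(rt[3])
    print(n,r[:3],rt[:3]); print(tri(ray(c,u.mean(),v.mean()),ray(ct,u2.mean(),v2.mean())))
m=(P[...,2]>25)&(P[...,2]<60)
# scoop outline: non-green box
s=np.zeros_like(m); s[150:235,232:358]=1
q=P[m&s&(d>0)]; r=cv2.minAreaRect(q[:,:2].astype(np.float32)); print("scoop rim",r, cv2.boxPoints(r).round(0).tolist())
for n,uv in dict(pocket=(454,132)).items(): print(n,onplane(c,*uv,42))
for uv in ((421,112),(487,98),(494,155),(425,168)): print(onplane(c,*uv,42).round(1),P[uv[1],uv[0]].round(0))
E
```

```text
bench -0.11903323971591817
scoop (array([ 421.7, -198.3,   89.4]), array([13.7, 54.3]), np.float32(156.61317)) (array([ 422.1, -197.4,   94.7]), array([ 9.9, 51.5]), np.float32(160.03265))
(array([ 424.12718965, -198.83276638,   77.45377019]), np.float64(0.0725128410702094))
rlid (array([ 442.9, -401. ,   42. ]), array([31.6, 11.7]), np.float32(26.507782)) (array([ 444.5, -399.2,   46.5]), array([30.1, 11.5]), np.float32(28.287327))
(array([ 445.21903689, -402.89258506,   25.4716732 ]), np.float64(1.659022062263885))
scoop rim ((412.8164367675781, -218.8704833984375), (140.1529083251953, 76.61812591552734), 66.45407104492188) [[350.0, -268.0], [420.0, -298.0], [476.0, -170.0], [406.0, -139.0]]
pocket [410.22709163 -20.06143824  42.        ]
[373.8 -48.4  42. ] [378. -44.  25.]
[386.9  21.5  42. ] [387.  22.  41.]
[454.3  15.6  42. ] [470.  30.   6.]
[439.6 -61.3  42. ] [454. -53.   5.]
```

```bash
python3 -m jog '[-3.1,2.1,1,0, -3.1,2.1,1,0, 0,0,6,0, 0,0,6,0, 0,0,6,0, 0,0,3.3,0, 0,0,0,0]'; python3 -c "
from h import *
s=telemetry.get_state();M=R.from_rotvec(s['eef_rot']).as_matrix();print(M.T@(np.array([422,-198.3,81])-s['eef_pos']))"
```

```text
time: 8.7
eef_pos: [419.4, -194.6, 98.8]
eef_rot: [0.605, 3.065, -0.061]
force: [0.0, -0.0, 1.2]
finger_gap: 1.003
grasp_force: 0.0
[-3.42107838 -1.82989119 17.99718632]
```

```bash
python3 -m jog '[-0.3,-0.2,1.8,0, 0,0,0,0]' && python3 -m jog '[0,0,0,0, 0,0,0,0, 0,0,0,0, 0,0,0,0, 0,0,0,0]' 0 80; python3 -m jog '[0,0,-2,0, 0,0,-4,0, 0,0,-6,0, 0,0,-6,0, 0,0,0,0]'; python3 -c "
from h import *
s=telemetry.get_state();print(s['qpos'].round(3),R.from_rotvec(s['eef_rot']).as_matrix().round(3))"
```

```text
time: 8.95
eef_pos: [424.2, -197.0, 84.5]
eef_rot: [0.603, 3.059, -0.059]
force: [-0.6, 0.3, 0.8]
finger_gap: 1.0
grasp_force: 0.0
time: 9.57
eef_pos: [424.4, -195.5, 85.1]
eef_rot: [0.601, 3.058, -0.059]
force: [-0.8, -2.6, 5.1]
finger_gap: 0.116
grasp_force: 78.3
time: 10.2
eef_pos: [423.4, -187.7, 268.8]
eef_rot: [0.599, 3.05, -0.056]
force: [0.5, -0.3, -3.7]
finger_gap: 0.112
grasp_force: 79.6
[ 0.048 -0.052 -0.413  0.046 -1.187 -2.023] [[-0.925  0.379  0.025]
 [ 0.377  0.925 -0.041]
 [-0.039 -0.029 -0.999]]
```

```bash
cat > plan.py <<'E'
import sys, json
from h import *
# plan.py x y z roll N : rows (tool axes) from present pose to world xyz with total roll, smooth profile
def plan(p1,roll,N,p0=None,M=None,smooth=True,nd=1):
    s=telemetry.get_state(); p=np.array(s['eef_pos'] if p0 is None else p0,float); M=R.from_rotvec(s['eef_rot']).as_matrix() if M is None else M
    p0=p.copy(); rows=[]; a=0
    for k in range(1,N+1):
        t=k/N; f=t*t*(3-2*t) if smooth else t
        q=p0+(np.array(p1)-p0)*f; d=np.round(M.T@(q-p)/10,nd); da=round(roll*f-a,2)
        p=p+M@d*10; a+=da; M=M@R.from_rotvec([0,0,da]).as_matrix(); rows+=[*d,da]
    return rows,p,M
if __name__=="__main__":
    v=[float(x) for x in sys.argv[1:]]; rows,p,M=plan(v[:3],v[3],int(v[4]))
    for i in range(0,len(rows),40): print(str([float(x) for x in rows[i:i+40]]).replace(' ','').replace('.0,',',').replace('.0]',']'))
    print(p.round(0),M.round(2).tolist())
E
python3 plan.py 130 850 450 -3.38 34
```

```text
[0.2,0.2,-0.1,-0.01,0.4,0.6,-0.1,-0.02,0.8,1.1,-0.3,-0.04,1,1.4,-0.4,-0.06,1.1,1.9,-0.5,-0.07,1.1,2.3,-0.5,-0.08,1.1,2.7,-0.6,-0.09,0.9,3.1,-0.7,-0.1,0.7,3.5,-0.8,-0.12,0.3,3.8,-0.8,-0.12]
[-0.2,4,-0.9,-0.12,-0.7,4.1,-0.9,-0.14,-1.4,4.2,-1,-0.13,-1.9,4.1,-0.9,-0.15,-2.5,3.8,-1,-0.14,-3.2,3.5,-1,-0.15,-3.6,3,-1.1,-0.15,-4,2.4,-1,-0.15,-4.4,1.8,-1,-0.15,-4.4,1.1,-1,-0.14]
[-4.5,0.5,-1,-0.15,-4.4,-0.2,-0.9,-0.13,-4.2,-0.8,-0.9,-0.14,-3.8,-1.2,-0.9,-0.12,-3.4,-1.6,-0.8,-0.12,-3,-1.9,-0.8,-0.12,-2.5,-2,-0.7,-0.1,-2.1,-2.1,-0.6,-0.09,-1.7,-1.9,-0.6,-0.08,-1.2,-1.8,-0.5,-0.07]
[-0.9,-1.5,-0.3,-0.06,-0.6,-1.1,-0.3,-0.04,-0.4,-0.7,-0.2,-0.02,-0.1,-0.3,-0,-0.01]
[130. 850. 450.] [[0.99, -0.15, 0.03], [-0.15, -0.99, -0.04], [0.03, 0.04, -1.0]]
```

```bash
python3 -m jog '[0.2,0.2,-0.1,-0.01,0.4,0.6,-0.5,-0.02,0.8,1.1,-1,-0.04,1,1.4,-1.5,-0.06,1.1,1.9,-1.5,-0.07,1.1,2.3,-1.5,-0.08,1.1,2.7,-1.5,-0.09,0.9,3.1,-1.5,-0.1,0.7,3.5,-1.5,-0.12,0.3,3.8,-1.5,-0.12]' && python3 -m jog '[-0.2,4,-1,-0.12,-0.7,4.1,-1,-0.14,-1.4,4.2,-1,-0.13,-1.9,4.1,-1,-0.15,-2.5,3.8,-1,-0.14,-3.2,3.5,-1,-0.15,-3.6,3,-0.5,-0.15,-4,2.4,-0.5,-0.15,-4.4,1.8,0,-0.15,-4.4,1.1,0,-0.14]' && python3 -m jog '[-4.5,0.5,0,-0.15,-4.4,-0.2,0,-0.13,-4.2,-0.8,0,-0.14,-3.8,-1.2,0,-0.12,-3.4,-1.6,0,-0.12,-3,-1.9,0,-0.12,-2.5,-2,0,-0.1,-2.1,-2.1,0,-0.09,-1.7,-1.9,0,-0.08,-1.2,-1.8,0,-0.07]' && python3 -m jog '[-0.9,-1.5,0,-0.06,-0.6,-1.1,0,-0.04,-0.4,-0.7,0,-0.02,-0.1,-0.3,0,-0.01]';  python3 -c "
from h import *
s=telemetry.get_state();print(s['qpos'].round(3),R.from_rotvec(s['eef_rot']).as_matrix().round(3))"
```

```text
time: 11.45
eef_pos: [357.8, 33.3, 376.1]
eef_rot: [-0.51, 3.089, -0.068]
force: [0.8, 0.2, -3.8]
finger_gap: 0.116
grasp_force: 79.5
time: 12.7
eef_pos: [235.6, 470.0, 425.4]
eef_rot: [2.393, -2.001, 0.062]
force: [1.2, -0.1, -3.6]
finger_gap: 0.118
grasp_force: 79.5
time: 13.95
eef_pos: [139.9, 809.9, 408.7]
eef_rot: [3.072, -0.425, 0.035]
force: [0.2, 0.1, -2.7]
finger_gap: 0.111
grasp_force: 79.5
time: 14.45
eef_pos: [129.2, 849.2, 406.5]
eef_rot: [3.091, -0.229, 0.031]
force: [-0.7, 0.1, -3.3]
finger_gap: 0.114
grasp_force: 79.5
[ 1.651  0.756  1.069  0.014 -1.928 -0.223] [[ 0.989 -0.148  0.017]
 [-0.147 -0.988 -0.043]
 [ 0.023  0.041 -0.999]]
```

```bash
python3 -m jog '[0,-2,0,0,0,-4,0,0,0,-4,0,0,0,-4,0,0,0,-4,0,0,0,-4,0,0,0,-4,0,0,0,-4,0,0,0,-4,0,0,0,-2,0,0]';  python3 -c "
from h import *
s=telemetry.get_state();print(s['qpos'].round(3),R.from_rotvec(s['eef_rot']).as_matrix().round(3))"
```

```text
time: 15.7
eef_pos: [156.3, 1009.2, 310.2]
eef_rot: [-2.966, 0.218, -0.089]
force: [0.1, 0.2, -3.8]
finger_gap: 0.121
grasp_force: 79.4
[ 1.636  0.972  1.249  0.083 -1.691 -0.196] [[ 0.988 -0.14   0.072]
 [-0.15  -0.976  0.161]
 [ 0.047 -0.169 -0.984]]
```

```bash
python3 -m jog '[0,-3,-4,0,0,-3,-4,0,0,-3,-4,0,0,-3,-4,0,0,-3,-4,0,0,0,0,0]';  python3 -c "
from h import *
s=telemetry.get_state();print(s['qpos'].round(3),R.from_rotvec(s['eef_rot']).as_matrix().round(3))"
```

```text
time: 16.45
eef_pos: [142.6, 983.1, 467.1]
eef_rot: [-2.813, 0.204, -0.123]
force: [-0.0, -0.4, -3.8]
finger_gap: 0.115
grasp_force: 79.4
[ 1.673  0.826  1.252  0.139 -1.695 -0.209] [[ 0.986 -0.127  0.107]
 [-0.154 -0.939  0.306]
 [ 0.062 -0.318 -0.946]]
```

```bash
python3 -m jog '[0,-4.5,-2,0,0,-4.5,-2,0,0,-4.5,-2,0,0,-4.5,-2,0,0,-4.5,-2,0,0,-4.5,-2,0,0,-4.5,-2,0,0,0,0,0]';  python3 -c "
from h import *
s=telemetry.get_state();print(s['qpos'].round(3),R.from_rotvec(s['eef_rot']).as_matrix().round(3))"
```

```text
time: 17.45
eef_pos: [137.0, 1020.2, 571.1]
eef_rot: [-2.57, 0.182, -0.173]
force: [0.7, -0.4, -3.4]
finger_gap: 0.115
grasp_force: 79.5
[ 1.705  0.767  1.251  0.231 -1.525 -0.224] [[ 0.983 -0.094  0.161]
 [-0.165 -0.839  0.519]
 [ 0.086 -0.537 -0.84 ]]
```

```bash
python3 -m jog '[-1,-4.5,-1,0,-1,-4.5,-1,0,-1,-4.5,-1,0,0,0,0,0]';  python3 -c "
from h import *
import pickle
s=telemetry.get_state();M=R.from_rotvec(s['eef_rot']).as_matrix();print(s['qpos'].round(3),M.round(3),np.degrees(np.arccos(-M[2,2])))
c=get_calibration('wrist');im,d=get_image('wrist');cv2.imwrite('pics/w2.png',im[...,::-1])
ct,it,dt=pickle.load(open('top.pkl','rb'))
"
```

```text
time: 17.95
eef_pos: [106.1, 1045.8, 603.6]
eef_rot: [-2.472, 0.17, -0.188]
force: [1.1, -0.1, -4.3]
finger_gap: 0.115
grasp_force: 79.5
[ 1.748  0.765  1.251  0.285 -1.443 -0.261] [[ 0.981 -0.076  0.176]
 [-0.168 -0.783  0.598]
 [ 0.093 -0.617 -0.782]] 38.58969043611437
```

```bash
python3 - <<'E'
from h import *
import pickle
for n in("top","side"):
    c,im,d=pickle.load(open(n+".pkl","rb")); P=pts(c,d)
    for lo,hi in((238,262),):
        m=(P[...,2]>lo)&(P[...,2]<hi)&(abs(P[...,0]-590)<110)&(abs(P[...,1]-235)<80)&(d>0); q=P[m]
        print(n,len(q),q.mean(0).round(1)); r=cv2.minAreaRect(q[:,:2].astype(np.float32)); print(r)
        w=(P[...,2]>-2)&(P[...,2]<300)&(abs(P[...,0]-560)<200)&(abs(P[...,1]-128)<260)
    O=np.array([560,128]); t=np.radians(-8.65); gx=np.array([np.cos(t),np.sin(t)]); gy=np.array([-np.sin(t),np.cos(t)])
    L=np.stack([(P[...,:2]-O)@gx,(P[...,:2]-O)@gy,P[...,2]],-1)
    # back wall & side plates of feed region
    f=(L[...,1]>115)&(L[...,1]<180)&(L[...,2]>185)&(L[...,2]<235)&(abs(L[...,0]-20)<60)&(d>0); q=L[f]
    print("feed region x",np.percentile(q[:,0],[2,50,98]).round(1),"y",np.percentile(q[:,1],[2,98]).round(1))
    f=(L[...,0]>-20)&(L[...,0]<60)&(L[...,1]>100)&(L[...,1]<215)&(d>0)&(L[...,2]>150); q=L[f]
    for y in range(100,215,8):
        z=q[(q[:,1]>=y)&(q[:,1]<y+8)][:,2]; print(y,len(z),np.median(z).round(0) if len(z) else "",end="; ")
    print()
    # dock tin rims
    for nm,(lx,ly) in dict(sq=(-124.5,47),rd=(-124.5,-72)).items():
        f=(abs(L[...,0]-lx)<45)&(abs(L[...,1]-ly)<45)&(L[...,2]>47)&(L[...,2]<60)&(d>0)&(L[...,0]<-88); q=L[f]
        if len(q)>5:
            print(nm,len(q),q[:,:2].min(0).round(1),q[:,:2].max(0).round(1),np.median(q[:,2]))
E
```

```text
top 34 [594.  222.8 246.1]
((597.030029296875, 221.82192993164062), (10.609196662902832, 104.52056121826172), 80.56060028076172)
feed region x [-26.1  27.1  72.6] y [117.4 179.1]
100 27 184.0; 108 22 185.0; 116 48 185.0; 124 44 189.0; 132 47 189.0; 140 48 190.0; 148 46 193.0; 156 45 194.0; 164 50 195.0; 172 47 196.0; 180 57 201.0; 188 0 ; 196 0 ; 204 0 ; 212 0 ; 
sq 50 [-155.4   18.6] [-88.6  86.4] 52.8935955819195
rd 28 [-153.5  -98.6] [-88.4 -33.2] 54.04689177496641
side 130 [599.4 222.8 243.2]
((598.9834594726562, 222.6998291015625), (15.518589973449707, 107.00399017333984), 79.89616394042969)
feed region x [-25.9  30.9  73.2] y [116.6 176.9]
100 152 231.0; 108 29 183.0; 116 36 184.0; 124 35 186.0; 132 32 187.0; 140 31 188.0; 148 41 190.0; 156 38 193.0; 164 114 163.0; 172 31 165.0; 180 23 208.0; 188 147 202.0; 196 1 200.0; 204 0 ; 212 0 ; 
sq 100 [-154.4   14.8] [-88.7  89.8] 52.37705363899221
rd 71 [-152.8 -100.6] [-88.9 -31.5] 51.12453982416923
```

```bash
python3 - <<'E'
from h import *
import pickle
c,im,d=pickle.load(open("side.pkl","rb")); ct,it,dt=pickle.load(open("top.pkl","rb"))
for (x,y),z in(((107,218),250),((215,243),250),((77,300),212),((180,330),212),((82,487),6),((250,520),6),((300,432),6),((373,441),6),((425,244),6)):
    print(z,onplane(c,180+x/3.3,160+y/3.3,z).round(0))
print()
O=np.array([560,128.])
for yaw in(-8.65,-9.7):
  t=np.radians(yaw); gx=np.array([np.cos(t),np.sin(t)]); gy=np.array([-np.sin(t),np.cos(t)])
  for x,y,z in((-31.5,109,250),(71.5,109,250),(-27,188,212),(67,188,212)):
    p=np.r_[O+x*gx+y*gy,z]; print(yaw,p.round(0),"sidecrop",((proj(c,p)-[180,160])*3.3).round(0),"topcrop",((proj(ct,p)-[150,135])*2.85).round(0))
# zoomed views
a=cv2.resize(im[205:270,195:260],None,fx=6,fy=6,interpolation=cv2.INTER_CUBIC); b=cv2.resize(it[140:205,190:255],None,fx=6,fy=6,interpolation=cv2.INTER_CUBIC)
cv2.imwrite("pics/z.png",np.hstack([a,b])[...,::-1])
E
```

```text
250 [646. 225. 250.]
250 [546. 250. 250.]
212 [662. 292. 212.]
212 [567. 321. 212.]
6 [670. 327.   6.]
6 [509. 351.   6.]
6 [473. 243.   6.]
6 [401. 248.   6.]
6 [355. -49.   6.]

-8.65 [545. 240. 250.] sidecrop [218. 236.] topcrop [175. 119.]
-8.65 [647. 225. 250.] sidecrop [106. 218.] topcrop [189.  38.]
-8.65 [562. 318. 212.] sidecrop [187. 328.] topcrop [118. 113.]
-8.65 [655. 304. 212.] sidecrop [ 82. 310.] topcrop [131.  41.]
-9.7 [547. 241. 250.] sidecrop [215. 236.] topcrop [175. 117.]
-9.7 [649. 223. 250.] sidecrop [104. 217.] topcrop [190.  37.]
-9.7 [565. 318. 212.] sidecrop [183. 328.] topcrop [119. 110.]
-9.7 [658. 302. 212.] sidecrop [ 79. 308.] topcrop [132.  39.]
```

View pics/z.png

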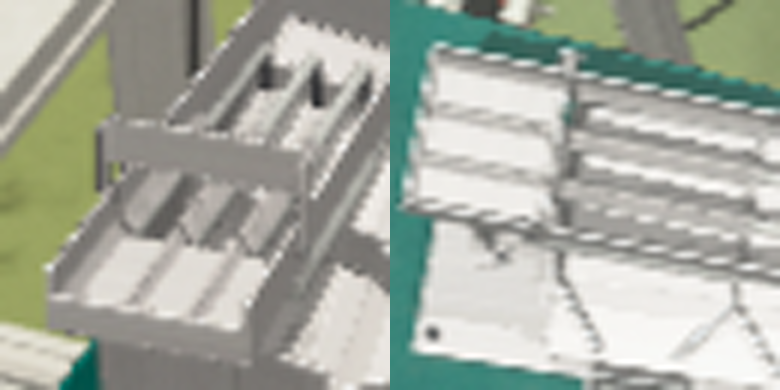

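```bash
cat > pour.py <<'E'
import sys
from h import *
from plan import plan
O=np.array([560,126.]); t=np.radians(-9.2); gx=np.array([np.cos(t),np.sin(t)]); gy=np.array([-np.sin(t),np.cos(t)])
W=lambda x,y,z: np.r_[O+x*gx+y*gy,z]
Lc=lambda p: np.array([(p[:2]-O)@gx,(p[:2]-O)@gy,p[2]])
off=np.array([0,-93,66.])
def phi(M):
    w=M.T@np.array([0,0,1.]); u=w[:2]  # uphill in tool xy
    return np.degrees(np.arctan2(u[1],u[0])-np.arctan2(-1,0))%360*-1%360
def show(rows):
    for i in range(0,len(rows),40): print(str([float(x)+0 for x in rows[i:i+40]]).replace(' ','').replace('.0,',',').replace('.0]',']'))
E
python3 - <<'E'
from pour import *
s=telemetry.get_state(); M=R.from_rotvec(s['eef_rot']).as_matrix(); p=s['eef_pos']
for a in(0,.5,1): print(a,phi(M@R.from_rotvec([0,0,a]).as_matrix()))
print("nose",Lc(p+M@off))
roll=np.radians((95-phi(M))%360); M1=M@R.from_rotvec([0,0,roll]).as_matrix()
p1=W(12,165,300)-M1@off; print(p1,roll, "tray corners", [Lc(p1+M1@np.array([b,a,85])).round(0).tolist() for a in(48,-41) for b in(-35,35)])
rows,p,Mx=plan(p1,roll,28); show(rows); print(p,phi(Mx))
E
```

```text
0 351.41601387794094
0.5 20.063903634482074
1 48.711793391023264
nose [-593.69730858  949.17155786  608.56897221]
[499.52689941 279.93906572 356.69394312] 1.8078816101700435 tray corners [[-118.0, 231.0, 314.0], [-131.0, 177.0, 271.0], [-31.0, 214.0, 310.0], [-44.0, 160.0, 266.0]]
[0.2,0.3,-0.1,0.01,0.5,0.7,-0.2,0.02,0.9,1.3,-0.3,0.03,1.3,1.6,-0.5,0.04,1.6,1.9,-0.5,0.05,2,2.2,-0.7,0.06,2.4,2.3,-0.7,0.07,2.8,2.3,-0.9,0.08,3.3,2.3,-0.8,0.08,3.6,2.2,-1,0.09]
[3.9,1.8,-1,0.09,4.3,1.6,-1,0.09,4.5,1.2,-1,0.1,4.6,0.8,-1,0.09,4.6,0.3,-1.1,0.1,4.6,-0.1,-1,0.1,4.5,-0.6,-1,0.09,4.3,-0.9,-1,0.09,4,-1.3,-0.9,0.09,3.7,-1.5,-0.9,0.08]
[3.2,-1.7,-0.8,0.08,2.8,-1.8,-0.8,0.06,2.4,-1.7,-0.7,0.07,2,-1.6,-0.5,0.05,1.5,-1.4,-0.5,0.04,1.1,-1,-0.3,0.03,0.7,-0.7,-0.2,0.02,0.2,-0.3,-0.1,0.01]
[499.81534573 279.56485153 356.53470411] 95.12137479661993
```

```bash
python3 -m jog '[0.2,0.3,-0.1,0.01,0.5,0.7,-0.2,0.02,0.9,1.3,-0.3,0.03,1.3,1.6,-0.5,0.04,1.6,1.9,-0.5,0.05,2,2.2,-0.7,0.06,2.4,2.3,-0.7,0.07,2.8,2.3,-0.9,0.08,3.3,2.3,-0.8,0.08,3.6,2.2,-1,0.09]' && python3 -m jog '[3.9,1.8,-1,0.09,4.3,1.6,-1,0.09,4.5,1.2,-1,0.1,4.6,0.8,-1,0.09,4.6,0.3,-1.1,0.1,4.6,-0.1,-1,0.1,4.5,-0.6,-1,0.09,4.3,-0.9,-1,0.09,4,-1.3,-0.9,0.09,3.7,-1.5,-0.9,0.08]' && python3 -m jog '[3.2,-1.7,-0.8,0.08,2.8,-1.8,-0.8,0.06,2.4,-1.7,-0.7,0.07,2,-1.6,-0.5,0.05,1.5,-1.4,-0.5,0.04,1.1,-1,-0.3,0.03,0.7,-0.7,-0.2,0.02,0.2,-0.3,-0.1,0.01]'; python3 - <<'E'
from pour import *
s=telemetry.get_state(); M=R.from_rotvec(s['eef_rot']).as_matrix(); p=s['eef_pos']
print(s['qpos'].round(2),phi(M),np.degrees(np.arccos(-M[2,2])),"nose",Lc(p+M@off))
im,d=get_image("side"); cv2.imwrite("pics/s3.png",cv2.resize(im[130:340,180:460],None,fx=2.8,fy=2.8)[...,::-1])
E
```

```text
time: 19.25
eef_pos: [223.1, 820.0, 530.0]
eef_rot: [-2.332, 0.815, 0.04]
force: [0.5, 0.6, -2.7]
finger_gap: 0.116
grasp_force: 79.4
time: 20.5
eef_pos: [422.2, 429.2, 404.9]
eef_rot: [-1.763, 1.801, 0.427]
force: [0.1, -0.7, -2.4]
finger_gap: 0.114
grasp_force: 79.3
time: 21.5
eef_pos: [500.4, 278.4, 356.4]
eef_rot: [-1.438, 2.122, 0.566]
force: [0.5, 0.3, -3.2]
finger_gap: 0.119
grasp_force: 79.4
[ 0.51 -0.08 -0.19 -0.54 -1.01 -0.71] 95.11525232317888 38.48639654627397 nose [ 13.11788097 163.22684491 299.62114183]
```

View pics/s3.png

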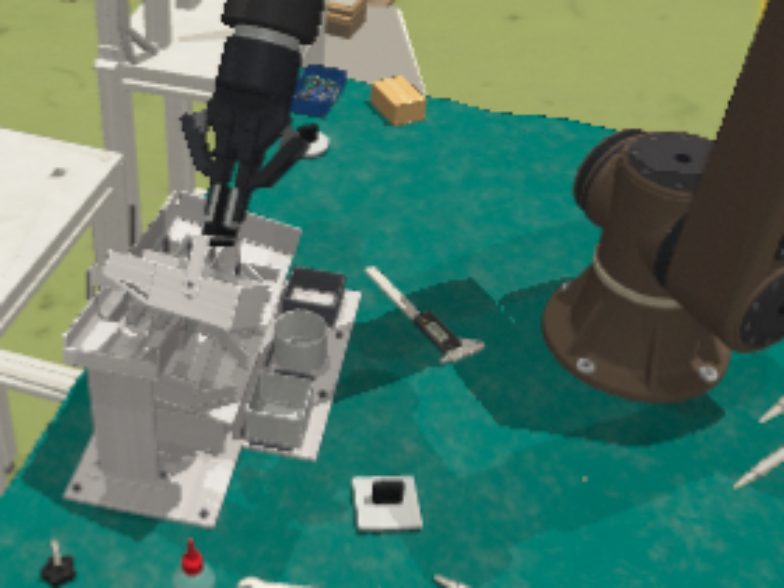

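The side view shows the scoop gripped and tilted sideways above the feed board, with its nose end over the board at (110–180, 250–300).

```bash
python3 - <<'E'
from pour import *
s=telemetry.get_state(); M=R.from_rotvec(s['eef_rot']).as_matrix(); p=s['eef_pos']
cur=phi(M); out=[]
key=[(98,13,163,295),(102,12,164,285),(107,11,164,274),(113,10,165,264),(119,10,165,256),(125,10,164,251),(131,11,163,248),(137,12,162,245),(143,14,161,242),(149,16,160,240),(155,18,159,238),(161,20,158,237),(167,20,157,236),(173,20,156,235),(178,20,155,235)]
for f,x,y,z in key:
    da=round(np.radians(f-phi(M)),2); M1=M@R.from_rotvec([0,0,da]).as_matrix()
    d=np.round(M.T@(W(x,y,z)-M1@off-p)/10,1); p=p+M@d*10; M=M1; out+=[*d,da]
    cs=[Lc(p+M@np.array([b,a,85])).round(0).tolist() for a in(48,-41) for b in(-35,35)]+[Lc(p+M@np.array([b,-93,66])).round(0).tolist() for b in(-35,35)]
    if f in(107,119,131,143,178): print(f,cs)
show(out); print(p,phi(M))
E
```

```text
107 [[-103.0, 250.0, 306.0], [-130.0, 201.0, 265.0], [-21.0, 219.0, 290.0], [-49.0, 169.0, 248.0], [25.0, 189.0, 295.0], [-2.0, 139.0, 254.0]]
119 [[-84.0, 268.0, 303.0], [-124.0, 225.0, 265.0], [-11.0, 224.0, 276.0], [-51.0, 181.0, 238.0], [30.0, 187.0, 275.0], [-10.0, 144.0, 237.0]]
131 [[-57.0, 278.0, 307.0], [-109.0, 243.0, 275.0], [3.0, 224.0, 271.0], [-48.0, 189.0, 238.0], [37.0, 181.0, 264.0], [-14.0, 146.0, 232.0]]
143 [[-27.0, 284.0, 310.0], [-86.0, 259.0, 284.0], [19.0, 222.0, 266.0], [-41.0, 196.0, 240.0], [44.0, 174.0, 255.0], [-16.0, 148.0, 229.0]]
178 [[66.0, 273.0, 308.0], [-3.0, 280.0, 307.0], [60.0, 203.0, 253.0], [-10.0, 211.0, 251.0], [55.0, 151.0, 235.0], [-15.0, 158.0, 234.0]]
[-0.1,0,0.3,0.05,-0.1,0,0.9,0.07,-0.2,-0.1,0.8,0.09,-0.3,-0.1,0.9,0.1,-0.6,-0.2,0.6,0.11,-0.6,-0.3,0.3,0.1,-0.9,-0.3,0.2,0.11,-0.8,-0.3,0.2,0.1,-1,-0.4,0.2,0.11,-1,-0.3,0.1,0.1]
[-1.1,-0.3,0.1,0.11,-1.1,-0.3,0,0.1,-0.8,-0.1,0,0.1,-1.1,-0.2,0.1,0.11,-0.8,-0.2,-0.1,0.09]
[610.78421575 306.70018647 344.2196233 ] 178.20052082221872
```

```bash
python3 -m jog '[-0.1,0,0.3,0.05,-0.1,0,0.9,0.07,-0.2,-0.1,0.8,0.09,-0.3,-0.1,0.9,0.1,-0.6,-0.2,0.6,0.11,-0.6,-0.3,0.3,0.1,-0.9,-0.3,0.2,0.11,-0.8,-0.3,0.2,0.1,-1,-0.4,0.2,0.11,-1,-0.3,0.1,0.1]' && python3 -m jog '[-1.1,-0.3,0.1,0.11,-1.1,-0.3,0,0.1,-0.8,-0.1,0,0.1,-1.1,-0.2,0.1,0.11,-0.8,-0.2,-0.1,0.09,0,0,0,0,0,0,0,0,0,0,0,0,0,0,0,0,0,0,0,0]'; python3 - <<'E'
from pour import *
s=telemetry.get_state(); M=R.from_rotvec(s['eef_rot']).as_matrix(); p=s['eef_pos']
print(s['qpos'].round(2),phi(M),np.degrees(np.arccos(-M[2,2])),"nose",Lc(p+M@off))
a,d=get_image("side"); b,_=get_image("top")
a=cv2.resize(a[165:325,190:330],None,fx=2.8,fy=2.8); b=cv2.resize(b[135:275,180:320],None,fx=2.8,fy=2.8)
a=cv2.resize(a,(392,448)); b=cv2.resize(b,(392,448)); cv2.imwrite("pics/s4.png",np.hstack([a,b])[...,::-1])
E
```

```text
time: 22.8
eef_pos: [561.7, 317.1, 341.9]
eef_rot: [-0.342, 2.717, 0.876]
force: [-0.2, 0.3, -1.0]
finger_gap: 0.116
grasp_force: 79.7
time: 24.05
eef_pos: [610.3, 307.5, 344.3]
eef_rot: [0.368, 2.847, 0.989]
force: [-0.2, 0.5, -2.2]
finger_gap: 0.117
grasp_force: 79.8
[ 0.45  0.13  0.01 -0.56 -1.04 -2.09] 178.16542868019104 38.498231981485304 nose [ 19.50891127 155.4025734  234.76755781]
```

View pics/s4.png

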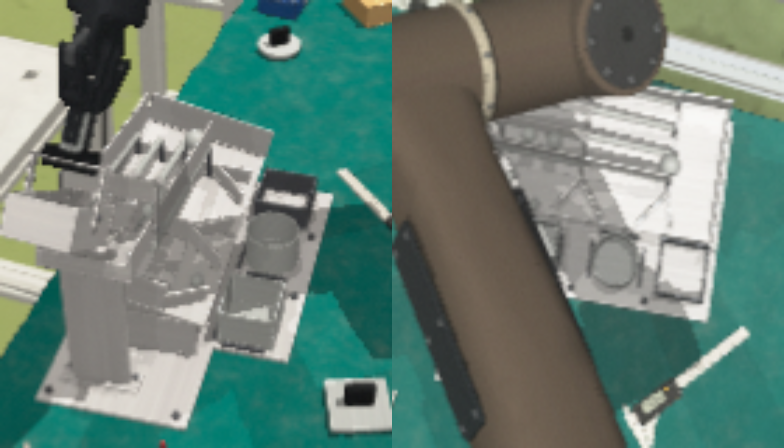

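The balls have left the scoop: it reads lighter, and a large ball shows near the lower end of the bars at (670,160) in the top half. I lift away and check the catches numerically.

```bash
python3 - <<'E'
from pour import *
s=telemetry.get_state(); M=R.from_rotvec(s['eef_rot']).as_matrix(); p=s['eef_pos']
for q,N in(((600,300,500),6),((400,-320,510),18),((-150,-850,480),20)):
    r,p,M=plan(q,0,N,p,M); show(r); print(p.round(0))
E
```

```text
[0,0.7,-0.9,0,0.1,1.6,-2.4,0,0.1,2.2,-3.1,0,0.2,2.1,-3.1,0,0.1,1.7,-2.4,0,0,0.6,-0.9,0]
[600. 300. 500.]
[0,-0.4,-0.4,0,0.1,-1.3,-1,0,0.1,-2,-1.7,0,0.2,-2.6,-2.1,0,0.2,-3.2,-2.6,0,0.2,-3.5,-2.9,0,0.2,-3.9,-3.2,0,0.3,-4.1,-3.3,0,0.2,-4.1,-3.5,0,0.3,-4.2,-3.4,0]
[0.3,-4.1,-3.3,0,0.2,-3.8,-3.2,0,0.2,-3.6,-2.9,0,0.2,-3.1,-2.6,0,0.2,-2.6,-2.2,0,0.1,-2,-1.6,0,0.1,-1.3,-1.1,0,0,-0.5,-0.3,0]
[ 400. -320.  509.]
[0.3,-0.4,-0.3,0,0.8,-1.1,-0.8,0,1.3,-1.7,-1.3,0,1.7,-2.3,-1.7,0,2,-2.7,-2,0,2.4,-3.2,-2.3,0,2.6,-3.4,-2.6,0,2.7,-3.7,-2.8,0,2.9,-3.9,-2.8,0,3,-3.9,-2.9,0]
[2.9,-3.9,-3,0,2.9,-3.9,-2.8,0,2.7,-3.7,-2.8,0,2.6,-3.5,-2.5,0,2.4,-3.1,-2.4,0,2,-2.7,-2,0,1.7,-2.3,-1.7,0,1.3,-1.7,-1.3,0,0.8,-1.1,-0.8,0,0.3,-0.4,-0.3,0]
[-150. -850.  480.]
```

```bash
python3 -m jog '[0,0.7,-0.9,0,0.1,1.6,-2.4,0,0.1,2.2,-3.1,0,0.2,2.1,-3.1,0,0.1,1.7,-2.4,0,0,0.6,-0.9,0]' && python3 -m jog '[0,-0.8,-0.6,0,0.1,-2,-1.7,0,0.2,-3.2,-2.6,0,0.3,-4.1,-3.3,0,0.3,-4.6,-3.8,0,0.3,-4.6,-3.8,0,0.3,-4.6,-3.8,0,0.3,-4.6,-3.8,0,0.3,-4.6,-3.8,0,0.3,-4.6,-3.8,0]' && python3 -m jog '[0.3,-4.6,-3.8,0,0.2,-3.8,-3.2,0,0.2,-2.6,-2.1,0,0.1,-0.6,-0.5,0,0,0,0,0]'; python3 - <<'E'
from pour import *
import pickle
s=telemetry.get_state(); print(s['force'],s['qpos'].round(2))
c,im,d=pickle.load(open("top.pkl","rb")); n,dn=get_image("top"); s1,ds=get_image("side")
pickle.dump((get_calibration("top"),n,dn),open("top2.pkl","wb")); pickle.dump((get_calibration("side"),s1,ds),open("side2.pkl","wb"))
a=cv2.resize(n[190:240,215:300],(395,232),interpolation=cv2.INTER_CUBIC)
b=cv2.resize(s1[205:305,240:315],(395,527),interpolation=cv2.INTER_CUBIC); b2=cv2.resize(s1[205:290,205:290],(395,395),interpolation=cv2.INTER_CUBIC)
w=np.zeros((595,795,3),np.uint8); w[:232,:395]=a; w[232:232+363,:395]=b2[:363]; w[:527,400:]=b
cv2.imwrite("pics/s5.png",w[...,::-1])
E
```

```text
time: 24.9
eef_pos: [600.2, 299.7, 503.0]
eef_rot: [0.366, 2.843, 0.991]
force: [-0.8, -0.9, -1.7]
finger_gap: 0.114
grasp_force: 79.8
time: 26.15
eef_pos: [447.9, -166.7, 506.2]
eef_rot: [0.37, 2.847, 0.992]
force: [1.5, 0.2, -1.7]
finger_gap: 0.119
grasp_force: 79.8
time: 26.78
eef_pos: [402.1, -308.4, 509.1]
eef_rot: [0.371, 2.847, 0.992]
force: [-0.7, 0.4, -1.8]
finger_gap: 0.114
grasp_force: 79.8
[-0.65556148  0.36537579 -1.75424826] [-0.77  0.22  0.52 -0.69 -2.1  -1.35]
```

View pics/s5.png

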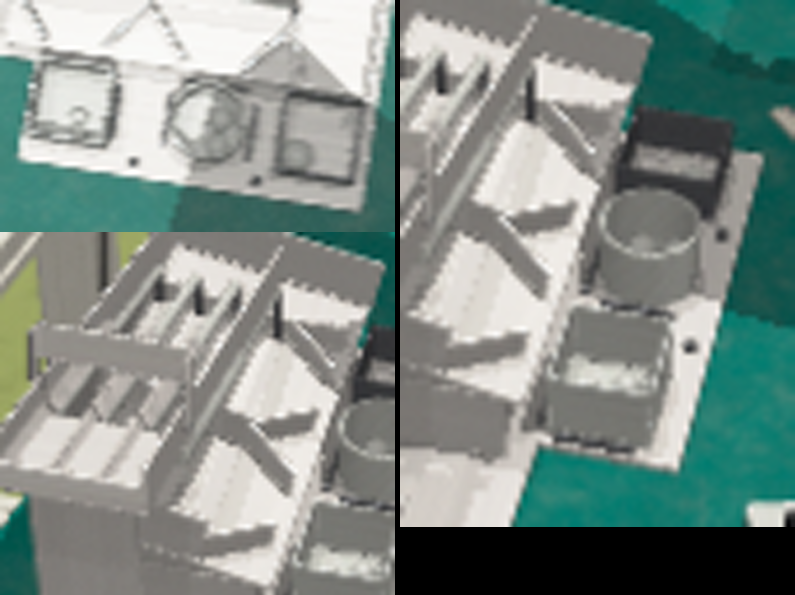

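The sorting worked. In the top crop the oversize ball is in the pocket at (297,155), two balls are in the round tin at about (215,115) and (225,140), and at least one small ball is in the square tin at (80,115). The feed and bars are empty. Now I level the tool at the -y reach limit.

```bash
python3 -m jog '[0.6,-0.8,-0.6,0,1.3,-1.7,-1.3,0,2,-2.7,-2,0,2.7,-3.7,-2.7,0,3,-4,-3,0,3,-4,-3,0,3,-4,-3,0,3,-4,-3,0,3,-4,-3,0,3,-4,-3,0]' && python3 -m jog '[3,-4,-3,0,3,-4,-3,0,3,-4,-3,0,3,-4,-3,0,2.7,-3.7,-2.7,0,2,-2.7,-2,0,0.8,-1.2,-0.8,0]'; python3 - <<'E'
from h import *
s=telemetry.get_state(); print(s['qpos'].round(2),R.from_rotvec(s['eef_rot']).as_matrix().round(3))
E
```

```text
time: 28.12
eef_pos: [56.5, -640.8, 493.5]
eef_rot: [0.367, 2.847, 0.989]
force: [1.4, -1.0, 0.0]
finger_gap: 0.115
grasp_force: 79.9
time: 29.0
eef_pos: [-168.6, -711.5, 383.4]
eef_rot: [0.377, 2.9, 0.863]
force: [0.1, -0.1, -2.3]
finger_gap: 0.114
grasp_force: 79.8
[-1.62  0.89  1.25 -0.22 -2.48 -0.35] [[-0.965  0.209  0.157]
 [ 0.261  0.809  0.526]
 [-0.017  0.549 -0.836]]
```

```bash
python3 -m jog '[0,-3.5,-4.5,0,0,-3.5,-4.5,0,0,-3.5,-4.5,0,0,-3.5,-4.5,0,0,-3.5,-4.5,0,0,-3.5,-4.5,0,0,-3.5,-4.5,0,0,-3.5,-4.5,0]'; python3 - <<'E'
from h import *
s=telemetry.get_state(); print(s['qpos'].round(2),R.from_rotvec(s['eef_rot']).as_matrix().round(3))
E
```

```text
time: 30.0
eef_pos: [-197.8, -774.8, 378.4]
eef_rot: [0.381, 3.053, 0.521]
force: [-0.5, -0.3, -2.7]
finger_gap: 0.118
grasp_force: 79.8
[-1.6   0.89  1.25 -0.07 -2.27 -0.25] [[-0.97   0.235  0.062]
 [ 0.242  0.914  0.324]
 [ 0.02   0.329 -0.944]]
```

```bash
python3 -m jog '[0,-4.8,-3.8,0,0,-4.8,-3.8,0,0,-4.8,-3.8,0,0,-4.8,-3.8,0,0,-4.8,-3.8,0,0,-4.8,-3.8,0]'; python3 - <<'E'
from h import *
s=telemetry.get_state(); print(s['qpos'].round(2),R.from_rotvec(s['eef_rot']).as_matrix().round(3))
E
```

```text
time: 30.75
eef_pos: [-216.5, -850.6, 375.7]
eef_rot: [-0.371, -3.074, -0.176]
force: [-0.1, -0.2, -1.4]
finger_gap: 0.117
grasp_force: 79.8
[-1.59  0.89  1.25  0.03 -2.05 -0.21] [[-0.971  0.239 -0.026]
 [ 0.234  0.965  0.117]
 [ 0.053  0.107 -0.993]]
```

```bash
python3 -m jog '[-2.5,-4.3,-3.6,0,-2.5,-4.3,-3.6,0,-2.5,-4.3,-3.6,0]'; python3 - <<'E'
from h import *
s=telemetry.get_state(); print(s['qpos'].round(2),R.from_rotvec(s['eef_rot']).as_matrix().round(3))
E
```

```text
time: 31.12
eef_pos: [-149.4, -891.9, 398.5]
eef_rot: [-0.361, -3.057, -0.003]
force: [0.3, -0.2, -2.1]
finger_gap: 0.116
grasp_force: 79.8
[-1.5   0.87  1.25  0.07 -1.97 -0.28] [[-0.971  0.233 -0.062]
 [ 0.233  0.972  0.009]
 [ 0.063 -0.005 -0.998]]
```

```bash
python3 - <<'E'
from pour import *
s=telemetry.get_state(); M=R.from_rotvec(s['eef_rot']).as_matrix(); p=s['eef_pos']
for q,N in(((425,-200,200),18),((425,-200,88),4)):
    r,p,M=plan(q,0,N,p,M); show(r); print(p.round(0))
E
```

```text
[-0.4,0.7,0.2,0,-1,2.1,0.4,0,-1.6,3.2,0.6,0,-2.2,4.2,0.9,0,-2.5,5,1.1,0,-2.9,5.7,1.2,0,-3.1,6.2,1.3,0,-3.4,6.6,1.3,0,-3.3,6.7,1.4,0,-3.4,6.7,1.4,0]
[-3.3,6.5,1.4,0,-3.2,6.2,1.3,0,-2.9,5.7,1.2,0,-2.5,5.1,1,0,-2.2,4.2,0.9,0,-1.6,3.2,0.7,0,-1,2,0.4,0,-0.4,0.8,0.2,0]
[ 425. -200.  200.]
[-0.1,0,1.7,0,-0.2,0,3.9,0,-0.3,0,3.8,0,-0.1,0,1.8,0]
[ 425. -200.   88.]
```

```bash
python3 -m jog '[-1.3,2.7,0.5,0,-2.6,5.2,1,0,-2.6,5.2,1,0,-2.6,5.2,1,0,-2.6,5.2,1,0,-2.6,5.2,1,0,-2.6,5.2,1,0,-2.6,5.2,1,0,-2.6,5.2,1,0,-2.6,5.2,1,0]' && python3 -m jog '[-2.6,5.2,1,0,-2.6,5.2,1,0,-2.6,5.2,1,0,-2.6,5.2,1,0,-2.6,5.2,1,0,-1.8,3.7,1,0,-1,1.6,0.5,0,0,0,0,0]'; python3 - <<'E'
from pour import *
s=telemetry.get_state(); M=R.from_rotvec(s['eef_rot']).as_matrix(); p=s['eef_pos']
print(s['qpos'].round(2),M.round(3)); print(M.T@(np.array([425,-200,88])-p))
E
```

```text
time: 32.38
eef_pos: [198.2, -467.3, 287.5]
eef_rot: [-0.361, -3.059, -0.004]
force: [1.1, 0.7, -0.9]
finger_gap: 0.118
grasp_force: 79.8
time: 33.38
eef_pos: [419.7, -199.8, 211.3]
eef_rot: [-0.359, -3.058, -0.006]
force: [-0.3, 0.4, -0.9]
finger_gap: 0.115
grasp_force: 79.7
[-0.03  0.06 -0.41 -0.01 -1.16 -1.77] [[-0.971  0.231 -0.061]
 [ 0.231  0.973  0.011]
 [ 0.062 -0.003 -0.998]]
[-12.89115191   1.39959566 122.7192872 ]
```

```bash
python3 -m jog '[-0.4,0,4,0,-0.4,0.1,4,0,-0.4,0,3,0,0,0,0.8,0,0,0,0,0]' && python3 -m jog '[0,0,0.3,0,0,0,0,0]'
```

```text
time: 34.0
eef_pos: [423.4, -201.7, 93.2]
eef_rot: [-0.364, -3.057, -0.006]
force: [1.0, 0.7, -2.0]
finger_gap: 0.115
grasp_force: 79.7
time: 34.25
eef_pos: [423.6, -201.3, 90.5]
eef_rot: [-0.363, -3.059, -0.007]
force: [-0.4, -0.1, -1.9]
finger_gap: 0.117
grasp_force: 79.7
```

```bash
python3 -m jog '[0,0,0.3,0,0,0,0,0]' && python3 -m jog '[0,0,0,0,0,0,0,0,0,0,0,0,0,0,0,0]' 1 && python3 -m jog '[0,0,-4,0,0,0,-6,0,0,0,-6,0,0,0,-6,0,0,0,0,0]'; python3 - <<'E'
from h import *
import pickle
s=telemetry.get_state(); M=R.from_rotvec(s['eef_rot']).as_matrix(); print(M.round(3))
c=get_calibration("wrist"); im,d=get_image("wrist"); pickle.dump((c,im,d),open("w3.pkl","wb")); cv2.imwrite("pics/w3.png",im[...,::-1])
P=pts(c,d)
q=P[(d>0)&(abs(P[...,0]-423)<110)&(abs(P[...,1]+220)<130)&(P[...,2]>30)&(P[...,2]<110)]
print("scoop z90",np.percentile(q[:,2],[50,90,99]),q.mean(0), len(q))
uv=proj(c,(423,-201,89)); print(uv)
u,v=map(int,uv); print(top_of(c,im,d,(max(u-45,0),max(v-45,0),u+45,v+45))[:3])
E
```

```text
time: 34.5
eef_pos: [423.0, -201.2, 86.8]
eef_rot: [-0.363, -3.057, -0.007]
force: [-0.9, -0.2, -0.1]
finger_gap: 0.116
grasp_force: 80.0
time: 35.0
eef_pos: [423.0, -201.1, 86.7]
eef_rot: [-0.363, -3.057, -0.007]
force: [0.3, -0.2, -1.2]
finger_gap: 0.953
grasp_force: 0.0
time: 35.62
eef_pos: [438.9, -204.4, 311.3]
eef_rot: [-0.363, -3.066, -0.006]
force: [-0.3, 0.0, -1.6]
finger_gap: 1.0
grasp_force: 0.0
[[-0.971  0.234 -0.053]
 [ 0.234  0.972  0.01 ]
 [ 0.054 -0.003 -0.999]]
scoop z90 [76.01492992 88.922382   90.0060373 ] [ 414.46337511 -204.10198774   64.86270481] 1930
[278.5909561  155.73218983]
(array([ 415. , -199.8,   89.5]), array([12.4, 54.5]), np.float32(166.65028))
```

```bash
python3 plan.py 390 -428 230 -0.7 8
```

```text
[-0,-1,0.3,-0.03,-0.1,-2.6,0.9,-0.08,0.2,-3.6,1.3,-0.11,0.8,-4.2,1.4,-0.13,1.2,-4,1.5,-0.13,1.6,-3.3,1.2,-0.11,1.3,-2.3,0.9,-0.08,0.6,-0.8,0.3,-0.03]
[ 390. -428.  230.] [[-0.89, -0.45, -0.06], [-0.45, 0.89, 0.01], [0.05, 0.04, -1.0]]
```

```bash
python3 -m jog '[-0,-1,0.3,-0.03,-0.1,-2.6,0.9,-0.08,0.2,-3.6,1.3,-0.11,0.8,-4.2,1.4,-0.13,1.2,-4,1.5,-0.13,1.6,-3.3,1.2,-0.11,1.3,-2.3,0.9,-0.08,0.6,-0.8,0.3,-0.03,0,0,0,0]'; cat > lid.py <<'E'
from h import *
import sys,pickle
def measure(x,y,save,half=55):
    s=telemetry.get_state(); c=get_calibration("wrist"); im,d=get_image("wrist"); pickle.dump((c,im,d),open(save+".pkl","wb")); cv2.imwrite(f"pics/{save}.png",im[...,::-1])
    P=pts(c,d); near=(abs(P[...,0]-x)<half)&(abs(P[...,1]-y)<half)&(d>0)
    v,u=np.where(near&(P[...,2]>3)&(P[...,2]<120)); print("px",u.min(),u.max(),v.min(),v.max(),"z pct",np.percentile(P[near][:,2],[5,50,90,99]).round(1))
    return s,c,im,d,P,near
def rect(P,m):
    q=P[m][:,:2].astype(np.float32); r=cv2.minAreaRect(q); e=cv2.boxPoints(r); a=e[1]-e[0]; b=e[2]-e[1]; L=a if np.hypot(*a)>np.hypot(*b) else b
    return np.round(r[0],1),np.round(r[1],1),round(float(np.degrees(np.arctan2(L[1],L[0]))%180),1),len(q)
def handle(c,im,P,near,th=70):
    m=(near&(im.max(-1)<th)&(P[...,2]>25)).astype(np.uint8); n,l,st,_=cv2.connectedComponentsWithStats(m); m=l==1+st[1:,4].argmax()
    z=np.percentile(P[m][:,2],90); return rect(P,m&(abs(P[...,2]-z)<4)),z
E
python3 - <<'E'
from lid import *
s,c,im,d,P,near=measure(444,-401,"w4")
h=handle(c,im,P,near); print("handle",h)
pl=near&(P[...,2]>8)&(P[...,2]<17); q=P[pl][:,:2].astype(np.float32); print("plate",cv2.minEnclosingCircle(q),np.median(P[pl][:,2]))
hsv=cv2.cvtColor(im,cv2.COLOR_RGB2HSV); ng=((hsv[...,1]<90)&near).astype(np.uint8); n,l,st,_=cv2.connectedComponentsWithStats(ng); k=1+st[1:,4].argmax()
ct,_=cv2.findContours((l==k).astype(np.uint8),cv2.RETR_EXTERNAL,cv2.CHAIN_APPROX_NONE); 
w=np.array([onplane(c,*p[0],13)[:2] for p in max(ct,key=len)],np.float32); print("ellipse",cv2.fitEllipse(w))
print(s['eef_pos'])
E
```

```text
time: 36.8
eef_pos: [387.5, -428.3, 226.4]
eef_rot: [0.705, -3.0, -0.044]
force: [-0.9, 0.5, -0.2]
finger_gap: 0.995
grasp_force: 0.0
px 236 300 199 260 z pct [ -1.2   0.4  14.2 308.2]
handle ((array([ 390.3, -449.8]), array([2.9, 7.9]), 120.8, 316), np.float64(308.83224885831294))
plate ((444.1212463378906, -402.4204406738281), 34.59174346923828) 12.58046777695057
ellipse ((443.3058776855469, -402.74713134765625), (67.96099853515625, 68.5043716430664), 130.98977661132812)
[ 387.47676796 -428.3237087   226.38348336]
```

```bash
sed -i "s/(P\[...,2\]>25))/(P[...,2]>25)\&(P[...,2]<110))/" lid.py; python3 - <<'E'
from lid import *
c,im,d=pickle.load(open("w4.pkl","rb")); P=pts(c,d); near=(abs(P[...,0]-444)<45)&(abs(P[...,1]+401)<45)&(d>0)
print(handle(c,im,P,near))
s=telemetry.get_state(); M=R.from_rotvec(s['eef_rot']).as_matrix(); print(M.round(3)); 
for z in(80,40): print(M.T@(np.array([443.8,-402.6,z])-s['eef_pos']))
E
```

```text
((array([ 443.4, -402.7]), array([32.6, 11.3]), 28.4, 362), np.float64(42.251150927241824))
[[-0.893 -0.445 -0.064]
 [-0.446  0.895  0.013]
 [ 0.051  0.04  -0.998]]
[-68.820051    -7.9871268  143.54591709]
[-70.86932374  -9.60083991 183.46078163]
```

```bash
python3 -m jog '[-3.5,-0.5,3,-0.02,-3.5,-0.3,5,0,0,-0.1,5,0,0,0,3,0,0,0,0,0]'; python3 - <<'E'
from lid import *
s=telemetry.get_state(); M=R.from_rotvec(s['eef_rot']).as_matrix(); print(M.T@(np.array([443.8,-402.6,40])-s['eef_pos']))
E
```

```text
time: 37.48
eef_pos: [443.5, -400.9, 62.7]
eef_rot: [0.738, -2.99, -0.046]
force: [0.3, -0.6, 0.4]
finger_gap: 0.999
grasp_force: 0.0
[-0.6633449  -2.62856889 22.58467976]
```

```bash
python3 -m jog '[-0.1,-0.2,2.2,0,0,0,0,0]' && python3 -m jog '[0,0,0,0,0,0,0,0,0,0,0,0,0,0,0,0,0,0,0,0]' 0 50 && python3 -m jog '[0,0,-2,0,0,0,-4,0,0,0,-6,0,0,0,-6,0,0,0,0,0]'
```

```text
time: 37.72
eef_pos: [445.4, -403.3, 43.3]
eef_rot: [0.738, -2.994, -0.041]
force: [-0.2, -0.4, 1.1]
finger_gap: 0.999
grasp_force: 0.0
time: 38.35
eef_pos: [445.4, -403.6, 42.9]
eef_rot: [0.738, -2.994, -0.041]
force: [-0.1, -0.0, 0.8]
finger_gap: -0.001
grasp_force: 0.0
time: 38.98
eef_pos: [459.0, -407.3, 228.3]
eef_rot: [0.741, -3.001, -0.03]
force: [-0.9, 0.8, -1.2]
finger_gap: -0.001
grasp_force: 0.0
```

```bash
python3 -m jog '[5,0,0,0,1,0,0,0,0,0,0,0]' 1; python3 - <<'E'
from lid import *
s,c,im,d,P,near=measure(443,-402,"w5",half=70)
near&=(P[...,2]<60)
print(handle(c,im,P,near)); pl=near&(P[...,2]>8)&(P[...,2]<17); q=P[pl][:,:2].astype(np.float32); print("plate",cv2.minEnclosingCircle(q),np.median(P[pl][:,2]))
print(s['eef_pos'],R.from_rotvec(s['eef_rot']).as_matrix().round(3))
ct=get_calibration("top"); it,dt=get_image("top"); pickle.dump((ct,it,dt),open("top3.pkl","wb"))
E
```

```text
time: 39.35
eef_pos: [402.9, -433.8, 225.2]
eef_rot: [0.737, -2.995, -0.041]
force: [0.7, 0.1, -0.3]
finger_gap: 0.633
grasp_force: 0.0
px 191 311 188 256 z pct [ -0.9 268.6 307.5 313.4]
((array([ 443.6, -402.7]), array([32.7, 10.8]), 27.8, 377), np.float64(42.2288726101571))
plate ((443.89166259765625, -402.1282043457031), 34.518306732177734) 12.634271462536418
[ 402.92755606 -433.83696046  225.20102331] [[-0.884 -0.463 -0.062]
 [-0.464  0.886  0.012]
 [ 0.049  0.04  -0.998]]
```

View pics/w5.png

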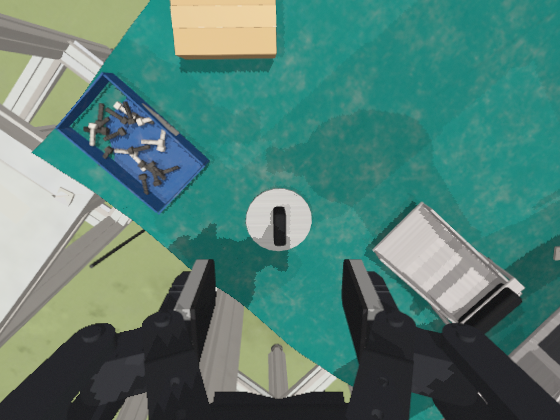

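The lid at (279,219) hasn't moved; its handle lies along the image's vertical, as wanted. The fingers closed above it, so I check where the fingertips really are.

```bash
python3 - <<'E'
from lid import *
c,im,d=pickle.load(open("w5.pkl","rb")); P=pts(c,d); s=telemetry.get_state(); M=R.from_rotvec(s['eef_rot']).as_matrix()
T=(P-s['eef_pos'])@M
m=(d>0)&(P[...,2]>120)
for n,(u0,u1) in dict(L=(160,225),R=(335,400)).items():
    mm=np.zeros_like(m); mm[255:420,u0:u1]=1; q=T[m&mm]; 
    k=q[:,2]>np.percentile(q[:,2],97)
    print(n,"tip z",np.percentile(q[:,2],[50,90,99,100]).round(1),"xy of tip pts",np.median(q[k],0).round(1))
E
```

```text
L tip z [-58.7 -21.7  -9.5  -5.7] xy of tip pts [  7.2 -26.7 -10.8]
R tip z [-59.4 -22.   -9.6  -5.6] xy of tip pts [  6.9  27.7 -10.8]
```

```bash
python3 - <<'E'
from lid import *
s=telemetry.get_state(); M=R.from_rotvec(s['eef_rot']).as_matrix(); print(M.T@(np.array([443.8,-402.5,60])-s['eef_pos']))
E
python3 -m jog '[-2.5,-0.4,4,0,-2.5,-0.2,4,0,-0.5,-0.2,5,0,0,0,3.6,0,0,0,0,0]';python3 - <<'E'
from lid import *
s=telemetry.get_state(); M=R.from_rotvec(s['eef_rot']).as_matrix(); print(M.T@(np.array([443.8,-402.5,26])-s['eef_pos']))
E
```

```text
[-57.80290562   2.3643487  162.61809584]
time: 40.08
eef_pos: [444.3, -411.5, 53.6]
eef_rot: [0.738, -2.989, -0.047]
force: [-0.1, 0.0, 1.0]
finger_gap: 1.0
grasp_force: 0.0
[-5.24887964  6.99077072 27.67027676]
```

```bash
python3 -m jog '[-0.5,0.7,1,0,0,0,1.6,0,0,0,0,0]' && python3 -m jog '[0,0,0,0,0,0,0,0,0,0,0,0,0,0,0,0,0,0,0,0]' 0 50
```

```text
time: 40.45
eef_pos: [444.7, -403.9, 30.2]
eef_rot: [0.738, -2.994, -0.042]
force: [0.1, -0.1, -0.1]
finger_gap: 1.002
grasp_force: 0.0
time: 41.08
eef_pos: [445.1, -404.4, 31.0]
eef_rot: [0.738, -2.994, -0.041]
force: [-0.1, -0.2, 1.6]
finger_gap: 0.121
grasp_force: 51.7
```

```bash
python3 -m jog '[0,0,-1.5,0,0,0,-4,0,0,0,-5,0,0,0,0,0]'; python3 plan.py 372 47 235 0 12
```

```text
time: 41.58
eef_pos: [454.4, -407.1, 141.1]
eef_rot: [0.741, -3.0, -0.031]
force: [1.2, 0.0, -0.7]
finger_gap: 0.123
grasp_force: 51.4
[-0.3,0.9,-0.2,0,-0.7,2.4,-0.4,0,-1.1,3.6,-0.7,0,-1.4,4.6,-0.9,0,-1.6,5.2,-1,0,-1.6,5.5,-1.1,0,-1.7,5.4,-1.1,0,-1.6,5.2,-1,0,-1.4,4.6,-0.9,0,-1.1,3.6,-0.7,0]
[-0.7,2.4,-0.4,0,-0.3,0.9,-0.2,0]
[372.  47. 235.] [[-0.88, -0.46, -0.05], [-0.47, 0.88, 0.01], [0.04, 0.03, -1.0]]
```

```bash
python3 -m jog '[-0.3,0.9,-0.2,0,-0.7,2.4,-0.8,0,-1.1,3.6,-1,0,-1.4,4.6,-1,0,-1.6,5.2,-1,0,-1.6,5.5,-1.1,0,-1.7,5.4,-1.1,0,-1.6,5.2,-1,0,-1.4,4.6,-0.9,0,-1.1,3.6,-0.5,0]' && python3 -m jog '[-0.7,2.4,-0.1,0,-0.3,0.9,0,0,0,0,0,0]'; cat >> lid.py <<'E'
def tool(P,s):
    return (P-s['eef_pos'])@R.from_rotvec(s['eef_rot']).as_matrix()
E
python3 - <<'E'
from lid import *
s,c,im,d,P,near=measure(425.6,74.8,"w6",half=45)
print(s['eef_pos'],R.from_rotvec(s['eef_rot']).as_matrix().round(3))
m=near&(P[...,2]>48)&(P[...,2]<60); q=P[m]; print("rim",len(q),cv2.minEnclosingCircle(q[:,:2].astype(np.float32)),np.median(q[:,2]),q.min(0),q.max(0))
T=tool(P,s); h=(d>0)&(T[...,2]>0)&(T[...,2]<60)&(np.hypot(T[...,0],T[...,1])<60)
print("held",h.sum())
if h.sum():
    q=P[h]; print(np.percentile(T[h],[2,50,98],axis=0).round(1)); print(cv2.minEnclosingCircle(q[:,:2].astype(np.float32)))
E
```

```text
time: 42.82
eef_pos: [375.5, 16.2, 231.5]
eef_rot: [0.741, -2.994, -0.041]
force: [0.6, 0.5, -0.9]
finger_gap: 0.12
grasp_force: 51.4
time: 43.2
eef_pos: [370.1, 48.5, 232.8]
eef_rot: [0.741, -2.993, -0.04]
force: [-0.4, 0.1, -0.7]
finger_gap: 0.119
grasp_force: 51.4
px 204 277 171 284 z pct [  4.9 214.1 280.  288.9]
[370.13652412  48.48291464 232.84389872] [[-0.883 -0.465 -0.063]
 [-0.467  0.884  0.011]
 [ 0.05   0.039 -0.998]]
rim 8 ((462.398681640625, 31.1201171875), 3.002932071685791) 59.50629884212944 [459.68551656  29.8333296   58.71364274] [465.11182255  32.40690067  59.92817872]
held 8807
[[-15.3 -30.8   7.9]
 [ 12.3   0.6  17.9]
 [ 31.5  32.   19.9]]
((369.1992492675781, 49.78142166137695), 34.52943420410156)
```

```bash
python3 -m jog '[5,0,0,0,3,0,0,0,0,0,0,0]'; cat >> lid.py <<'E'
def heldcircle(P,d,s):
    T=tool(P,s); h=(d>0)&(T[...,2]>12)&(T[...,2]<24)&(np.hypot(T[...,0],T[...,1])<60); q=P[h]
    return cv2.minEnclosingCircle(q[:,:2].astype(np.float32)), np.median(T[h],0).round(1), h
E
python3 - <<'E'
from lid import *
s,c,im,d,P,near=measure(425.6,74.8,"w7",half=48)
print(s['eef_pos'])
L=P[...,:2]-np.array([425.6,74.8])
m=near&(P[...,2]>49)&(P[...,2]<58)&(np.hypot(*np.moveaxis(L,-1,0))<42); q=P[m]; print("rim",len(q),cv2.minEnclosingCircle(q[:,:2].astype(np.float32)),np.median(q[:,2]),q.min(0),q.max(0))
a,b=cv2.fitEllipse(q[:,:2].astype(np.float32))[:2]; print("fit",a,b)
print("held",heldcircle(P,d,s)[:2])
b=near&(P[...,2]>8)&(P[...,2]<40)&(np.hypot(*np.moveaxis(L,-1,0))<28); print("inside z", np.percentile(P[b][:,2],[5,50,95]) if b.sum() else 0)
E
```

```text
time: 43.62
eef_pos: [298.8, 9.6, 237.1]
eef_rot: [0.737, -2.996, -0.042]
force: [0.3, 0.2, 0.2]
finger_gap: 0.122
grasp_force: 51.4
px 215 292 289 368 z pct [ 5.2 33.8 54.3 60.5]
[298.82965071   9.61843672 237.06184772]
rim 152 ((449.372802734375, 97.15786743164062), 14.963271141052246) 52.57589291117421 [438.74259668  85.63449082  49.02134793] [460.00300799 108.91548378  54.79929523]
fit (443.6787109375, 95.48628997802734) (18.10652732849121, 34.57960510253906)
held (((298.0578918457031, 10.659954071044922), 34.37148666381836), array([11.8,  0.6, 17.9]))
inside z 0
```

```bash
python3 -m jog '[-2.5,0,0,0,-5,0,0,0,-5,0,0,0,-2.5,0,0,0,0,0,0,0]'; python3 - <<'E'
from lid import *
s,c,im,d,P,near=measure(425.6,74.8,"w8",half=48)
print(s['eef_pos'])
L=P[...,:2]-np.array([425.6,74.8]); rr=np.hypot(L[...,0],L[...,1])
m=near&(P[...,2]>50)&(P[...,2]<57)&(rr<40); q=P[m]; print("rim",len(q),cv2.minEnclosingCircle(q[:,:2].astype(np.float32)),np.median(q[:,2]),q.min(0),q.max(0))
h=heldcircle(P,d,s); print("held",h[:2])
b=near&(P[...,2]>8)&(P[...,2]<40)&(rr<26); print("inside z", b.sum(),np.percentile(P[b][:,2],[5,50,95,99]) if b.sum() else 0)
# square tin view
q0=np.array([560-.987*124.5+.160*47,126+.16*124.5+.987*47]); print("sq pred",q0)
m=(d>0)&(abs(P[...,0]-q0[0])<42)&(abs(P[...,1]-q0[1])<42)&(P[...,2]>50)&(P[...,2]<57); q=P[m]; print(len(q), rect(P,m) if len(q)>20 else "", q[:,:2].min(0) if len(q) else "",q[:,:2].max(0) if len(q) else "")
i=(d>0)&(abs(P[...,0]-q0[0])<30)&(abs(P[...,1]-q0[1])<30)&(P[...,2]>10)&(P[...,2]<40); print("sq inside", i.sum(),np.percentile(P[i][:,2],[5,50,95,99]) if i.sum() else "")
E
```

```text
time: 44.3
eef_pos: [434.5, 81.1, 228.1]
eef_rot: [0.736, -2.992, -0.038]
force: [-0.4, -0.4, -0.4]
finger_gap: 0.118
grasp_force: 51.4
px 196 330 95 211 z pct [  6.4 285.  309.2 316. ]
[434.49738354  81.11083164 228.08277026]
rim 466 ((427.9927978515625, 79.44317626953125), 33.268348693847656) 53.420843242544436 [394.88213932  46.62742126  50.01888852] [457.34312709 112.61751707  55.59757093]
held (((433.5610656738281, 82.2834701538086), 34.52008819580078), array([11.7,  0.6, 17.9]))
inside z 1382 [ 8.12042059  9.93669366 28.75207686 29.5580083 ]
sq pred [444.6385 192.309 ]
681 (array([449.6, 196.1]), array([68.2, 74.1]), 171.7, 681) [408.34555985 162.99403144] [486.36686081 234.22776949]
sq inside 655 [11.13820112 21.10372686 37.12918799 39.50536382]
```

```bash
python3 - <<'E'
from lid import *
from scipy.optimize import least_squares
c,im,d=pickle.load(open("w8.pkl","rb")); P=pts(c,d); s=telemetry.get_state(); M=R.from_rotvec(s['eef_rot']).as_matrix()
x=np.array([428,79.4])
for _ in range(5):
    r=np.hypot(P[...,0]-x[0],P[...,1]-x[1]); m=(d>0)&(abs(P[...,2]-53.5)<2.5)&(r>28)&(r<36); q=P[m][:,:2]
    f=least_squares(lambda v:np.hypot(*(q-v[:2]).T)-v[2],[*x,32],loss="soft_l1"); x=f.x[:2]
ang=np.degrees(np.arctan2(*(q-x).T[::-1])); print(f.x,len(q),np.histogram(ang,8,(-180,180))[0])
h=heldcircle(P,d,s)[2]; qq=P[h][:,:2].astype(np.float32); hc=np.array(cv2.minEnclosingCircle(qq)[0]); hull=cv2.convexHull(qq); print("held",hc,cv2.fitEllipse(hull))
# plane tilt of held plate
A=P[h&(tool(P,s)[...,2]>16.5)]; n=np.linalg.lstsq(np.c_[A[:,:2],np.ones(len(A))],A[:,2],rcond=None)[0]; print("tilt",n[:2],"plate z",np.median(A[:,2]))
print("tool d", M.T@np.r_[x-hc,0]); print(s['eef_pos'])
E
```

```text
[427.94397623  79.43012322  31.8103146 ] 449 [86 86 82 34  0  0 79 82]
held [433.56106567  82.28347015] ((433.7822265625, 82.21278381347656), (68.11802673339844, 69.01207733154297), 122.77408599853516)
tilt [-0.02382439  0.03696044] plate z 210.7875612754761
tool d [6.29104583 0.07226413 0.33287054]
[433.43708611  80.65822071 228.38243951]
```

```bash
python3 -m jog '[0.3,-0.1,3,0,0,-0.2,5,0,-0.2,-0.2,4,0,-0.1,0,1.3,0,0,0,0,0]'; python3 - <<'E'
from lid import *
s=telemetry.get_state(); M=R.from_rotvec(s['eef_rot']).as_matrix(); c=get_calibration("wrist"); im,d=get_image("wrist"); P=pts(c,d)
h=heldcircle(P,d,s); print(s['eef_pos'],h[0]); tgt=np.array([427.95,79.4]); print("err tool",M.T@np.r_[tgt-h[0][0],0], "via TCP offset", M.T@np.r_[tgt-(s['eef_pos'][:2]+[-0.2,1.5]),0])
print("down 10mm in tool",M.T@[0,0,-10])
E
```

```text
time: 44.98
eef_pos: [426.9, 77.8, 96.9]
eef_rot: [0.738, -2.994, -0.04]
force: [0.5, 0.7, -0.1]
finger_gap: 0.122
grasp_force: 51.4
[426.85334876  77.80534565  96.94367361] ((439.4051208496094, 75.49626922607422), 48.073665618896484)
err tool [8.3069299  8.76795714 0.75944108] via TCP offset [-1.18994016 -0.51760223 -0.07996387]
down 10mm in tool [-0.50118556 -0.38957546  9.97983186]
```

```bash
python3 -m jog '[-0.2,-0.05,0,0,-0.05,-0.04,0.9,0,-0.03,-0.03,0.6,0,0,0,0,0]'; python3 -m jog '[-0.02,-0.02,0.4,0,0,0,0,0]'
```

```text
time: 45.52
eef_pos: [428.5, 78.2, 81.0]
eef_rot: [0.738, -2.993, -0.04]
force: [-0.5, -0.6, -1.0]
finger_gap: 0.123
grasp_force: 51.4
time: 45.78
eef_pos: [428.8, 78.3, 77.3]
eef_rot: [0.738, -2.994, -0.04]
force: [-0.4, -0.2, -1.4]
finger_gap: 0.12
grasp_force: 51.4
```

```bash
python3 -m jog '[0,0,0.3,0,0,0,0,0]' && python3 -m jog '[0,0,0,0,0,0,0,0,0,0,0,0]' 1 && python3 -m jog '[0,0.1,-3,0,0,0.2,-5,0,0,0.2,-6,0,3,0,-2,0,3,0,0,0,0,0,0,0]'; python3 - <<'E'
from lid import *
s,c,im,d,P,near=measure(428,79.4,"w9",half=45); near&=(P[...,2]<110)
r=np.hypot(P[...,0]-428,P[...,1]-79.4)
m=near&(P[...,2]>48)&(P[...,2]<70)&(r<40); q=P[m]; print(len(q),cv2.minEnclosingCircle(q[:,:2].astype(np.float32)),np.percentile(q[:,2],[5,50,95])); n=np.linalg.lstsq(np.c_[q[:,:2],np.ones(len(q))],q[:,2],rcond=None)[0]; print("tilt",n[:2]); print(handle(c,im,P,near)); print(s['eef_pos'],R.from_rotvec(s['eef_rot']).as_matrix().round(3),s['qpos'].round(2))
E
```

```text
time: 46.02
eef_pos: [429.4, 78.7, 75.5]
eef_rot: [0.74, -2.995, -0.04]
force: [-2.7, -0.5, 9.1]
finger_gap: 0.121
grasp_force: 52.7
time: 46.4
eef_pos: [428.7, 78.4, 74.5]
eef_rot: [0.738, -2.994, -0.041]
force: [-0.2, -0.9, 0.3]
finger_gap: 0.75
grasp_force: 0.0
time: 47.15
eef_pos: [382.1, 52.4, 238.0]
eef_rot: [0.739, -2.996, -0.042]
force: [0.7, 0.4, -0.3]
finger_gap: 1.001
grasp_force: 0.0
px 210 327 162 286 z pct [  5.   57.1  74.8 315.5]
3319 ((431.0390930175781, 78.74714660644531), 36.86268997192383) [56.23716882 57.62748698 58.94584654]
tilt [0.01152818 0.00602586]
((array([428.1,  79. ]), array([33. , 11.6]), 27.6, 455), np.float64(87.15057046047812))
[382.12080547  52.41574179 237.98360402] [[-0.884 -0.464 -0.061]
 [-0.465  0.885  0.013]
 [ 0.048  0.04  -0.998]] [ 0.61 -0.11 -0.5  -0.05 -1.23 -1.68]
```

```bash
python3 plan.py 300 298 225 0.36 8
```

```text
[-0.2,1.1,0.1,0.02,-0.4,2.9,0.2,0.04,-0.4,4.1,0.4,0.05,-0.2,4.7,0.3,0.07,0,4.8,0.4,0.07,0.4,4.1,0.4,0.05,0.4,2.9,0.2,0.04,0.2,1.1,0.1,0.02]
[300. 298. 225.] [[-0.99, -0.12, -0.06], [-0.12, 0.99, 0.01], [0.06, 0.02, -1.0]]
```

```bash
python3 -m jog '[-0.2,1.1,0.1,0.02,-0.4,2.9,0.2,0.04,-0.4,4.1,0.4,0.05,-0.2,4.7,0.3,0.07,0,4.8,0.4,0.07,0.4,4.1,0.4,0.05,0.4,2.9,0.2,0.04,0.2,1.1,0.1,0.02,0,0,0,0]'; python3 - <<'E'
from lid import *
s,c,im,d,P,near=measure(321,301,"w10",half=60); near&=(P[...,2]<110)
h=handle(c,im,P,near); print(h)
m=near&(P[...,2]>8)&(P[...,2]<17); print("plate",rect(P,m))
M=R.from_rotvec(s['eef_rot']).as_matrix(); print(s['eef_pos'],M.round(3),np.degrees(np.arctan2(M[1,0],M[0,0]))%360,s['qpos'].round(2))
print(M.T@(np.r_[h[0][0],60]-s['eef_pos']))
E
```

```text
time: 48.32
eef_pos: [300.5, 299.2, 223.8]
eef_rot: [0.193, -3.074, -0.022]
force: [1.0, -0.3, 0.1]
finger_gap: 0.994
grasp_force: 0.0
px 244 313 148 226 z pct [ -0.6 284.5 306.9 312.3]
((array([319.2, 305.7]), array([33.1, 11.4]), 7.3, 421), np.float64(42.29515873264967))
plate (array([319.8, 306. ]), array([69.5, 69.1]), 7.5, 3984)
[300.46175927 299.24565166 223.75984192] [[-0.99  -0.124 -0.062]
 [-0.125  0.992  0.01 ]
 [ 0.061  0.018 -0.998]] 187.20098147139024 [ 1.19 -0.04 -0.46 -0.07 -1.16 -2.61]
[-29.30031936   1.12462515 162.32773209]
```

```bash
python3 -m jog '[-1.2,0,3,0,-1.2,0.1,5,0,-0.4,0,5,0,-0.1,0,3.2,0,0,0,0,0]'; python3 - <<'E'
from lid import *
s=telemetry.get_state(); M=R.from_rotvec(s['eef_rot']).as_matrix(); print(M.T@(np.array([319.5,305.8,30])-s['eef_pos']))
E
```

```text
time: 49.0
eef_pos: [318.7, 302.7, 59.2]
eef_rot: [0.189, -3.072, -0.017]
force: [-1.1, 0.0, 0.9]
finger_gap: 0.998
grasp_force: 0.0
[-3.04550891  2.54116861 29.12221592]
```

```bash
python3 -m jog '[-0.2,0.2,1.5,0,-0.1,0.1,1.4,0,0,0,0,0]' && python3 -m jog '[0,0,0,0,0,0,0,0,0,0,0,0,0,0,0,0,0,0,0,0]' 0 50 && python3 -m jog '[0,0,-1.5,0,0,0,-4,0,0,0,-6,0,0,0,-6,0]'; python3 plan.py 452 193 232 0.29 6
```

```text
time: 49.38
eef_pos: [319.9, 308.3, 32.0]
eef_rot: [0.19, -3.074, -0.023]
force: [0.8, -0.3, 0.3]
finger_gap: 0.999
grasp_force: 0.0
time: 50.0
eef_pos: [319.9, 308.5, 32.4]
eef_rot: [0.191, -3.075, -0.024]
force: [-0.5, -1.8, 6.4]
finger_gap: 0.12
grasp_force: 49.4
time: 50.5
eef_pos: [330.5, 305.9, 208.3]
eef_rot: [0.19, -3.074, -0.023]
force: [0.9, 1.5, -1.3]
finger_gap: 0.122
grasp_force: 49.0
[-0.8,-0.9,-0.2,0.02,-2,-2.3,-0.6,0.06,-2.7,-2.9,-0.8,0.06,-3,-2.6,-0.8,0.07,-2.3,-1.9,-0.6,0.06,-1,-0.7,-0.2,0.02]
[452. 193. 232.] [[-0.98, 0.17, -0.06], [0.17, 0.99, 0.01], [0.06, 0.0, -1.0]]
```

```bash
python3 -m jog '[-0.8,-0.9,-0.2,0.02,-2,-2.3,-0.6,0.06,-2.7,-2.9,-0.8,0.06,-3,-2.6,-0.8,0.07,-2.3,-1.9,-0.6,0.06,-1,-0.7,-0.2,0.02,0,0,0,0]'; python3 - <<'E'
from lid import *
s,c,im,d,P,near=measure(446,194,"w11",half=48)
M=R.from_rotvec(s['eef_rot']).as_matrix(); print(s['eef_pos'],M.round(3),s['qpos'].round(2))
T=tool(P,s); h=(d>0)&(T[...,2]>14)&(T[...,2]<22)&(abs(T[...,0])<60)&(abs(T[...,1])<60); print("held",rect(P,h),np.median(P[h][:,2]))
g=np.radians(-9.2)
for _ in range(1):
    gx=np.array([np.cos(g),np.sin(g)]); gy=np.array([-gx[1],gx[0]]); L=np.stack([(P[...,:2]-[446,194])@gx,(P[...,:2]-[446,194])@gy],-1)
    m=(d>0)&(abs(P[...,2]-53.5)<3)&(abs(L[...,0])<40)&(abs(L[...,1])<42); q=L[m]; print(len(q),rect(P,m))
    print("hist x",np.histogram(q[:,0],np.arange(-41,42,3))); print("hist y",np.histogram(q[:,1],np.arange(-43,44,3))[0])
i=(d>0)&(abs(L[...,0])<28)&(abs(L[...,1])<28)&(P[...,2]>5)&(P[...,2]<45); print("inside",np.percentile(P[i][:,2],[5,50,90,99]))
b=((P[...,2]>14)&(P[...,2]<30)&i).astype(np.uint8); n,l,st,ce=cv2.connectedComponentsWithStats(b); print([(st[k,4],P[l==k].mean(0).round(0).tolist(),P[l==k][:,2].max().round(1)) for k in range(1,n) if st[k,4]>15])
E
```

```text
time: 51.38
eef_pos: [451.6, 193.2, 229.0]
eef_rot: [-0.257, -3.067, -0.009]
force: [-0.9, 0.8, -0.6]
finger_gap: 0.117
grasp_force: 49.0
px 223 321 115 183 z pct [  7.8 285.  309.8 317.1]
[451.60089234 193.22483396 228.98161334] [[-0.984  0.167 -0.063]
 [ 0.166  0.986  0.011]
 [ 0.064  0.001 -0.998]] [ 0.76  0.09 -0.32 -0.06 -1.2  -2.48]
held (array([450.9, 193. ]), array([69.2, 68.9]), 80.2, 10595) 209.38650548208093
459 (array([432.5, 198.7]), array([67.1, 39.4]), 80.4, 459)
hist x (array([  0,   0, 147,  94,  20,  20,  20,  17,  20,  21,  20,  17,  17,
        20,  17,   9,   0,   0,   0,   0,   0,   0,   0,   0,   0,   0,
         0]), array([-41, -38, -35, -32, -29, -26, -23, -20, -17, -14, -11,  -8,  -5,
        -2,   1,   4,   7,  10,  13,  16,  19,  22,  25,  28,  31,  34,
        37,  40]))
hist y [  0   0   0   1 125  11   9  12   9  12  11   9  11   9  12   9   9  12
   9  12   9   9  11   9  12  91  36   0]
inside [ 7.01849819  8.32588699 19.75179914 23.10702746]
[(np.int32(320), [430.0, 192.0, 21.0], np.float64(25.0))]
```

```bash
python3 -m jog '[0.3,0.2,3,0,-0.3,0,5,0,-0.2,0,4,0,-0.1,0,1.1,0,0,0,0,0]'; python3 - <<'E'
from lid import *
s=telemetry.get_state(); M=R.from_rotvec(s['eef_rot']).as_matrix(); print(M.T@(np.array([446.9,196.6,90])-s['eef_pos']), M.T@[0,0,-10.])
E
```

```text
time: 52.05
eef_pos: [446.8, 197.3, 99.1]
eef_rot: [-0.254, -3.068, -0.009]
force: [1.1, 0.1, -1.0]
finger_gap: 0.122
grasp_force: 49.0
[-0.79821794 -0.66796031  9.09990519] [-6.32346378e-01 -7.83812509e-03  9.97998380e+00]
```

```bash
python3 -m jog '[-0.05,-0.05,0.9,0,-0.05,0,0.7,0,0,0,0,0]'; python3 -m jog '[-0.03,0,0.5,0,0,0,0,0]'
```

```text
time: 52.42
eef_pos: [446.7, 196.2, 82.8]
eef_rot: [-0.256, -3.068, -0.01]
force: [-1.0, 0.4, -0.8]
finger_gap: 0.114
grasp_force: 49.0
time: 52.68
eef_pos: [447.0, 196.4, 77.8]
eef_rot: [-0.256, -3.068, -0.011]
force: [0.1, -0.4, -0.4]
finger_gap: 0.12
grasp_force: 49.1
```

Inserted with no contact force. Now I seat it, release and verify.

```bash
python3 -m jog '[0,0,0.3,0,0,0,0,0]' && python3 -m jog '[0,0,0,0,0,0,0,0,0,0,0,0]' 1 && python3 -m jog '[0,0,-3,0,0,0,-5,0,0,0,-6,0,3,-1,-3,0,5,-1,0,0,0,0,0,0]'; python3 - <<'E'
from lid import *
s,c,im,d,P,near=measure(446,196,"w12",half=45)
def chk(n,x,y):
    near=(abs(P[...,0]-x)<45)&(abs(P[...,1]-y)<45)&(d>0)&(P[...,2]<110)
    m=near&(P[...,2]>52)&(P[...,2]<64)&(np.hypot(P[...,0]-x,P[...,1]-y)<28); q=P[m]
    t=np.linalg.lstsq(np.c_[q[:,:2],np.ones(len(q))],q[:,2],rcond=None)[0]; print(n,len(q),"plate z",np.median(q[:,2]).round(1),"tilt",t[:2].round(3),"handle",handle(c,im,P,near))
chk("sq",446.2,196.4); chk("rd",428,79.4)
im,d=get_image("top"); c=get_calibration("top"); P=pts(c,d)
print("bottle/handles top:",[top_of(c,im,d,b,80)[:3] for b in((325,203,340,227),)])
E
```

```text
time: 52.92
eef_pos: [447.2, 196.4, 77.2]
eef_rot: [-0.254, -3.07, -0.011]
force: [-6.5, -2.8, 23.3]
finger_gap: 0.122
grasp_force: 51.9
time: 53.3
eef_pos: [446.6, 196.3, 74.7]
eef_rot: [-0.256, -3.068, -0.01]
force: [-0.7, 0.9, -0.4]
finger_gap: 0.751
grasp_force: 0.0
time: 54.05
eef_pos: [373.0, 187.5, 250.5]
eef_rot: [-0.253, -3.069, -0.014]
force: [0.8, 1.0, 0.3]
finger_gap: 0.997
grasp_force: 0.0
px 250 339 187 309 z pct [ 4.9 57.3 61.  87. ]
sq 1778 plate z 57.6 tilt [-0.005 -0.002] handle ((array([446.1, 196.5]), array([11.4, 33. ]), 171.4, 419), np.float64(87.16769781242444))
rd 1524 plate z 57.6 tilt [-0.  0.] handle ((array([427.9,  80.3]), array([32.4, 11.4]), 27.3, 414), np.float64(86.88718701208485))
bottle/handles top: [(array([ 414.5, -197.1,   93.1]), array([12.4, 48.7]), np.float32(166.40503))]
```

```bash
python3 -c "
from plant import manip
print(manip.finish_job())"
```

```text
the job is handed in; nothing more can be done
None
```

I handed the job in at about 54 s: the balls are graded, both tins are closed with their own lids fully down and level, and the scoop stands empty and upright on the bench; the second small ball was confirmed only by the size of the blob in its tin, and I did not re-measure the oil bottle and spanner at the end.

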